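# Pack the rekeying caddy

## Robot

A 6-joint arm with a two-finger parallel gripper is mounted at the origin on a cart in front of the work surface, level with it; the furniture and walls round the work are solid. World frame = base frame: x ahead of the robot, y to its left, z up, the work surface at z = 0. Lengths are in m, angles in degrees, forces in N, time in s.
With the tool pointing down it reaches from about 0.25 to 0.725 m from the base axis. Payload 9.7 kg.
Tool frame: the origin (TCP) lies midway between the tips of the shut fingers; the grasp point (between the pads) lies 19 mm behind it (bot.hold_point_z is the distance from the TCP to the grasp point, in m); z points along the fingers, y is the line along which they close (so a half turn about z gives the same grasp; the last joint's range is limited). The gripper opens to 85 mm and grips with 20 to 120 N. Pads are 22 mm wide; open, the fingers measure 114 mm over their backs; the gripper's body (76 mm by 85 mm) begins 54 mm behind the grasp point. The pads swing forward as they close: fully open they stand 13 mm farther back than shut.
Start: joints at [66.692, 4.979, 10.078, 95.1, 0, 90], TCP at [0.218, 0.505, 0.231] pointing down, gripper open.
Joint ranges: [-179.16, 179.16], [-48.56, 103.87], [-65.8, 70.77], [-126.05, 130.52], [-82.76, 87.17], [-180, 180]. Speed limits (degrees/s): [127.2, 127.2, 147.25, 180, 180, 180].

## Interface

Orientations are given as [roll, pitch, yaw] about the fixed x, y, z axes, in that order (R = Rz(yaw) Ry(pitch) Rx(roll)).
In Python, from workcell import bot gives the robot as it stands.
- The arm moves only by the tool play_rows, never from a script. Its argument "steps" is a list that holds one entry, the list of rows, each a list of 4 numbers: the shift along the tool's x, y, z in m, then the turn about the tool's z in rad. In form: [[[tx, ty, tz, yaw], ...]]. A call has exactly 5 rows; each row shifts and turns the commanded pose from where the row before left it, along the tool's axes as they then stand; what a row does not reach is not made up. A row lasts 1/12 s, in which the tool goes at most 41.7 mm and 7.16 degrees, less where a joint would pass 70% of its speed; a pose out of reach is approached as far as the arm can. A call is refused whole if a number of a shift passes 0.0417 or a number of a turn 0.125, either way. A call with a gripper value outside its range is refused whole. "gripper" is the finger opening in m, from 0 to 0.0854, set as the call begins (left out, the last holds). The fingers move at their own pace and stop on an object; "squeeze" is the grip in N (left out, the last holds). Time passes only in rows, so rows that do not move let the fingers close, or fill a call up. It gives the time, the measured TCP pose, the force, the opening and the grip force at its end, in the units of the state.
- bot.get_obs(): the state, without advancing time (a new reading comes with each control period).
- bot.camera(name): name is "scene" or "side" or "wrist"; returns a dict with "img" (420x560x3 uint8, blue, green, red), "vfov" (degrees; the focal length in pixels is half the picture's height over the tangent of half this angle, whatever the lens; pixels are square), "cx", "cy" (the principal point, pixels), "xyz" and "attitude" of the camera in the world. Camera axes: x right, y down, z forward; pixel columns grow to the right and rows downward; lengths in m; the calibration is good to about 2 mm. A picture is of the moment at which its call begins. There is no depth.
- bot.job_done(): hands the job in; it is judged then, once.
The state is a dict: "time": time; "q": joint angles; "qd": joint speeds; "joint_efforts": joint torques, N m; "ee_pos": TCP position; "tcp_rot": TCP orientation; "wrist_force": force on the tool from outside, world axes, zero at the start; "torque": the same for the moment, N m; "opening": finger opening in m; "grasp_force": force on a finger pad.
Only numpy, scipy, OpenCV 4.12 (cv2) and the standard library are available. Lean on these libraries where they do the work, as an engineer would, in place of code of your own. Each camera call takes 0.05 s, during which the arm holds its last target. There are 200 camera calls.

## Task

Pack the caddy for a rekeying job: stand the full-length double lock cylinder, the padlock, the spray can and the drilled pin block each upright in the insert pocket that is cut to its shape, seated on the pocket's floor. Leave the short half cylinder and the oil dropper bottle where they stand on the desk.

Things in the scene. Friction and masses are not known exactly. Their poses are not given: they have to be found in the camera images.
- cylinder_mid (a point): Full-length double lock cylinder of nickel, 17 (its x) x 72 (its y) mm, 33 mm high plus a 5 mm cam on top in the middle of its length; 0.21 kg. It belongs in the long narrow pocket, either way round. The point is its centre, 16.5 mm above its underside. z up; it stands upright at the start.
- padlock_mid (a point): Brass padlock standing on its base with its shackle up: body 18 (its x) x 42 (its y) x 36 mm high, shackle 6 mm thick to 69 mm high; 0.16 kg. It belongs in the short narrow pocket, either way round. The point is the body's centre, 18 mm above its underside. z up; it stands upright at the start.
- dropper_mid (a point): Oil dropper bottle, look-alike of the spray can: round, 33 mm in diameter and 62 mm high, with a pointed nozzle on it to 98 mm. To be left alone. The point is on its axis, 31 mm above its underside. z up; it stands upright at the start.
- pin_block_mid (a point): Drilled steel pin block, 42 (its x) x 62 (its y) x 18 mm high, thin pins in some of its holes stand to 30 mm; 0.34 kg. It belongs in the wide rectangular pocket, either way round, pins up. The point is the block's centre, 9 mm above its underside. z up; it stands upright at the start.
- half_cyl_mid (a point): Short half cylinder of steel, look-alike of the double cylinder: 17 (its x) x 42 (its y) x 38 mm, cam at one end of it. To be left alone. The point is 16.5 mm above its underside. z up; it stands upright at the start.
- spray_mid (a point): Spray can, round, 116 mm high: a straight can 35 mm in diameter up to 87 mm, above it a blunt cylindrical cap 27 mm in diameter; 0.085 kg. It belongs in the round pocket. The point is on its axis, 58 mm above its underside. z up; it stands upright at the start.
- bay_long_floor (a point): Insert block of light wood, 92 (its x) x 72 (its y) x 14 mm high, fixed in the plywood caddy, one of four side by side in one row along their y (73 mm apart; which insert stands where varies). Its pocket is the long narrow one, 84 (x) x 29 (y) mm. The point is the centre of the pocket's floor, 9 mm above the desk and 10 mm below the insert's top face (19 mm above the desk); x runs along the insert's 92 mm length, z up.
- bay_short_floor (a point): Insert block of light wood, 92 (its x) x 72 (its y) x 14 mm high, fixed in the plywood caddy, one of four side by side in one row along their y (73 mm apart; which insert stands where varies). Its pocket is the short narrow one, 54 (x) x 30 (y) mm. The point is the centre of the pocket's floor, 9 mm above the desk and 10 mm below the insert's top face (19 mm above the desk); x runs along the insert's 92 mm length, z up.
- bay_round_floor (a point): Insert block of light wood, 92 (its x) x 72 (its y) x 14 mm high, fixed in the plywood caddy, one of four side by side in one row along their y (73 mm apart; which insert stands where varies). Its pocket is round, 48 mm in diameter. The point is the centre of the pocket's floor, 9 mm above the desk and 10 mm below the insert's top face (19 mm above the desk); x runs along the insert's 92 mm length, z up.
- bay_wide_floor (a point): Insert block of light wood, 92 (its x) x 72 (its y) x 14 mm high, fixed in the plywood caddy, one of four side by side in one row along their y (73 mm apart; which insert stands where varies). Its pocket is the wide shallow one, 74 (x) x 54 (y) mm. The point is the centre of the pocket's floor, 14 mm above the desk and 5 mm below the insert's top face (19 mm above the desk); x runs along the insert's 92 mm length, z up.

How it is judged:
By the outcome, as a careful person would: the job done as asked, in the order asked, and still so for the second after the job is handed in, with the robot touching nothing.
It also fails if it takes over 112 s, if anything falls off the work surface, if the arm or the gripper's body presses on something with over 40 N, if the wrist force passes 120 N, or if a joint passes its speed limit or range.

## Working session

There is one attempt and no reset: what is moved stays moved. The work goes in short steps, Python scripts to look and compute and a tool call to move; the robot and the scene stay as the last step left them, time stands still between calls to the robot, and variables do not carry over. Pictures are saved under pics/ and viewed, at most 14 in all, crops included, and the job is handed in when it is done.

Besides the shell and the picture viewer there is one more tool, called after "Call:" as name(argument=value, ...), one argument or row to a line, values as JSON. play_rows: Moves the arm, as the interface text tells. Its arguments: {"type":"object","properties":{"steps":{"type":"array","items":{"type":"array","items":{"type":"array","items":{"type":"number"}}}},"gripper":{"type":"number"},"squeeze":{"type":"number"}},"required":["steps"]}

```bash
ls; mkdir -p pics; python3 - <<'E'
from workcell import bot
import cv2
for n in ("scene","side","wrist"):
    c=bot.camera(n); cv2.imwrite(f"pics/{n}0.png",c["img"]); print(n,c["vfov"],c["cx"],c["cy"],c["xyz"],c["attitude"])
print(bot.get_obs(),bot.hold_point_z)
E
```

```text
pics
scene 57.517277651159404 274.5108439921702 210.05259545813263 [ 0.05609452 -0.55427647  0.53699153] [-122.64712364    0.39629238  -41.34981317]
side 52.18861057201953 274.95669676228766 213.9491505045838 [0.44313543 0.92744792 0.64099031] [-121.66003383    0.83046452 -173.64578873]
wrist 63.969970790037785 282.4252757912968 209.39719728415596 [0.14495929 0.53513511 0.37450881] [1.62084846e+02 9.52085097e-02 6.66744280e+01]
{'time': 0.15, 'q': array([ 6.66922879e+01,  5.00488812e+00,  1.00437800e+01,  9.50996334e+01,
       -5.91472435e-04,  9.00022388e+01]), 'qd': array([-0.01544336, -0.1811342 ,  0.16674646, -0.03260524, -0.06323171,
        0.02699539]), 'joint_efforts': array([-5.03747524e-04, -5.20760036e+01,  4.65046191e+01,  1.38377573e-02,
       -1.98723478e-05,  6.80515697e-06]), 'ee_pos': array([0.2175491 , 0.50494881, 0.2307262 ]), 'tcp_rot': array([-1.79939259e+02,  5.93845496e-04,  1.56690050e+02]), 'wrist_force': array([-0.17302903,  0.39833618,  0.90607257]), 'torque': array([-0.02488309, -0.00048066, -0.0310895 ]), 'grasp_force': 0.0, 'opening': 0.08553553033388042} 0.0187
```

View pics/scene0.png

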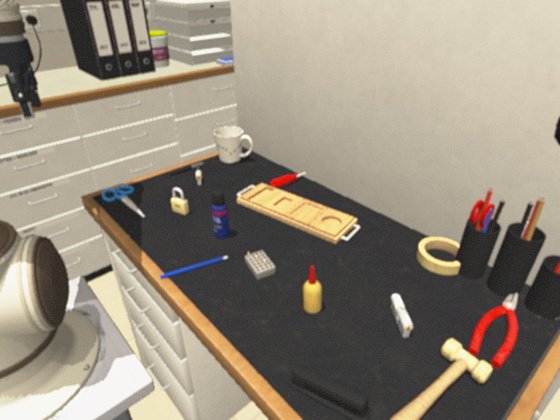

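View pics/side0.png

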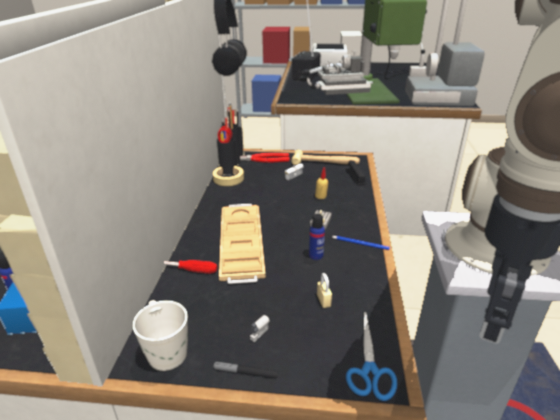

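View pics/wrist0.png

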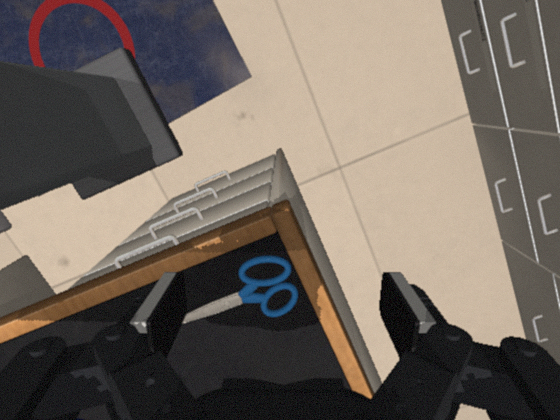

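The scene view shows the padlock (180,202), spray can (220,217), pin block (260,263), dropper (312,290) and caddy (297,212). There are two cylinder-like parts at (198,177) and (400,314). The side view shows the same things, with the cylinder-like parts at (260,328) and (294,172). The wrist view shows only the desk corner and the scissors. Next I'll make rough ray casts and zoomed crops.

```bash
cat > h.py <<'E'
from workcell import bot
import cv2, numpy as np
from scipy.spatial.transform import Rotation as R
np.set_printoptions(precision=4,suppress=True)
def rot(a): return R.from_euler('xyz',a,degrees=True).as_matrix()
def rays(c,uv):
    f=c["img"].shape[0]/2/np.tan(np.radians(c["vfov"]/2))
    uv=np.atleast_2d(np.array(uv,float))
    d=np.c_[(uv[:,0]-c["cx"])/f,(uv[:,1]-c["cy"])/f,np.ones(len(uv))]
    return d@rot(c["attitude"]).T
def plane(c,uv,z):
    d=rays(c,uv); o=np.array(c["xyz"]); return o+d*((z-o[2])/d[:,2])[:,None]
def proj(c,p):
    f=c["img"].shape[0]/2/np.tan(np.radians(c["vfov"]/2))
    q=(np.atleast_2d(p)-c["xyz"])@rot(c["attitude"]); return q[:,:2]/q[:,2:]*f+[c["cx"],c["cy"]]
def tri(c1,u1,c2,u2):
    a,b=np.array(c1["xyz"]),np.array(c2["xyz"]); d,e=rays(c1,u1)[0],rays(c2,u2)[0]
    s=np.linalg.lstsq(np.c_[d,-e],b-a,rcond=None)[0]; p,q=a+d*s[0],b+e*s[1]
    return (p+q)/2,np.linalg.norm(p-q)
E
python3 - <<'E'
from h import *
S,D=bot.camera("scene"),bot.camera("side")
for n,u,v,z in [("padlock",(180,207),(324,297),.02),("spray",(221,217),(317,240),.05),("pin",(261,264),(321,220),.01),("drop",(313,296),(322,188),.03),("cylA",(198,177),(260,328),.02),("cylB",(400,314),(294,172),.02)]:
    print(n,plane(S,u,z)[0],plane(D,v,z)[0])
print("caddy",plane(S,[(238,188),(263,180),(357,219),(331,240)],.019)); print(plane(D,[(222,207),(258,206),(265,276),(221,279)],.019))
print("wall",plane(D,[(108,384),(215,160)],0), plane(S,[(210,150),(560,285)],0))
a=cv2.resize(S["img"][165:265,165:365],None,fx=4,fy=4,interpolation=2)
b=np.hstack([cv2.resize(S["img"][280:350,370:440],(400,400)),cv2.resize(D["img"][300:350,235:285],(400,400))])
cv2.imwrite("pics/a.png",a);cv2.imwrite("pics/b.png",b)
E
```

```text
padlock [0.4172 0.2255 0.02  ] [0.4245 0.248  0.02  ]
spray [0.4447 0.0786 0.05  ] [0.4447 0.0847 0.05  ]
pin [ 0.4375 -0.0726  0.01  ] [ 0.4366 -0.0683  0.01  ]
drop [ 0.437 -0.222  0.03 ] [ 0.4374 -0.2162  0.03  ]
cylA [0.5389 0.336  0.02  ] [0.5459 0.3466 0.02  ]
cylB [ 0.5269 -0.347   0.02  ] [ 0.5304 -0.3381  0.02  ]
caddy [[ 0.5872  0.2072  0.019 ]
 [ 0.6684  0.1967  0.019 ]
 [ 0.7092 -0.1082  0.019 ]
 [ 0.5995 -0.1223  0.019 ]]
[[ 0.7183 -0.0984  0.019 ]
 [ 0.6167 -0.1128  0.019 ]
 [ 0.5567  0.191   0.019 ]
 [ 0.6528  0.2104  0.019 ]]
wall [[ 0.7952  0.4826  0.    ]
 [ 0.8232 -0.4532  0.    ]] [[ 0.6954  0.5152  0.    ]
 [ 0.8454 -0.5065  0.    ]]
```

View pics/a.png

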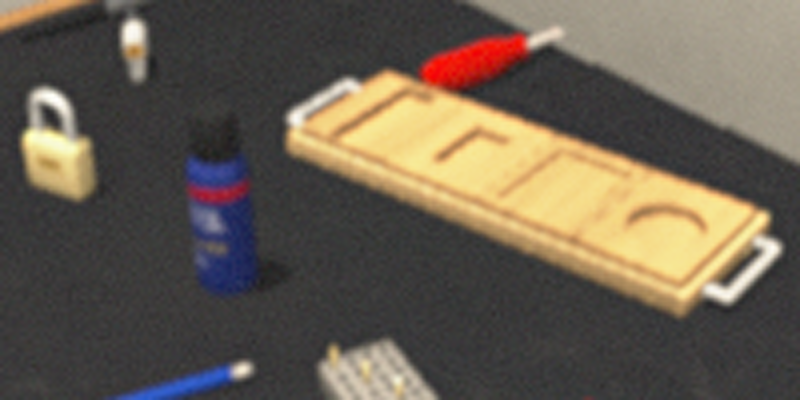

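View pics/b.png

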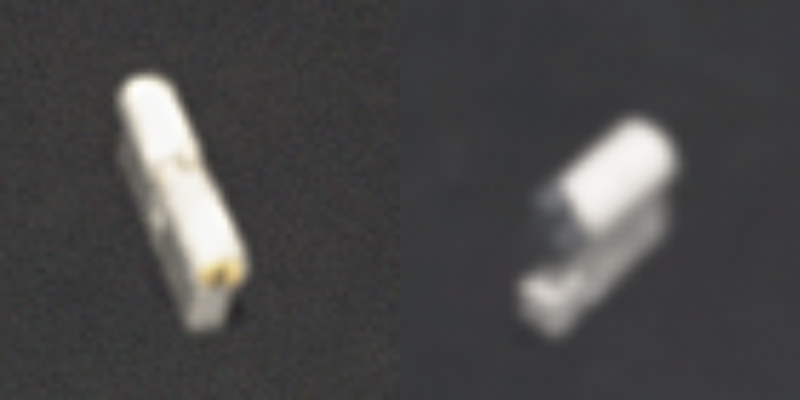

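Crops: the caddy pockets run long, short, wide, round from high y to low y (crop x 380, 470, 570, 665). Part B at scene (400,314) is the two-barrelled full cylinder; part A at (198,177) is the short one with its cam at one end. I'll move to an overview pose to measure everything with the wrist camera.

Call:
play_rows(
  steps=[
    [[0,0,-0.018,-0.0814],[0,0,-0.018,-0.0814],[0,0,-0.018,-0.0814],[0,0,-0.018,-0.0814],[0,0,-0.018,-0.0814]],
  ],
)

```text
time: 0.67
ee_pos: [0.2176, 0.505, 0.322]
tcp_rot: [-180.0, -0.0, -179.8]
wrist_force: [-0.2, -0.5, 0.7]
opening: 0.0852
grasp_force: 0.0
```

Call:
play_rows(
  steps=[
    [[-0.0228,-0.0317,0,0],[-0.0228,-0.0317,0,0],[-0.0228,-0.0317,0,0],[-0.0228,-0.0317,0,0],[-0.0228,-0.0317,0,0]],
  ],
)

```text
time: 1.08
ee_pos: [0.3322, 0.3451, 0.3213]
tcp_rot: [180.0, 0.0, -180.0]
wrist_force: [1.2, 0.7, 0.3]
opening: 0.0855
grasp_force: 0.0
```

Call:
play_rows(
  steps=[
    [[-0.0228,-0.0317,0,0],[-0.0228,-0.0317,0,0],[-0.0228,-0.0317,0,0],[-0.0228,-0.0317,0,0],[-0.0228,-0.0317,0,0]],
  ],
)

```text
time: 1.5
ee_pos: [0.4464, 0.1863, 0.3214]
tcp_rot: [180.0, 0.0, -180.0]
wrist_force: [1.7, -0.1, -0.9]
opening: 0.0853
grasp_force: 0.0
```

Call:
play_rows(
  steps=[
    [[-0.0228,-0.0317,0,0],[-0.0228,-0.0317,0,0],[-0.0228,-0.0317,0,0],[-0.0228,-0.0317,0,0],[-0.0228,-0.0317,0,0]],
  ],
)

```text
time: 1.92
ee_pos: [0.5605, 0.0278, 0.3213]
tcp_rot: [180.0, 0.0, -180.0]
wrist_force: [0.8, 0.9, 1.1]
opening: 0.0855
grasp_force: 0.0
```

Call:
play_rows(
  steps=[
    [[0,0,0,0],[0,0,0,0],[0,0,0,0],[0,0,0,0],[0,0,0,0]],
  ],
)

```text
time: 2.33
ee_pos: [0.5592, 0.0308, 0.3218]
tcp_rot: [180.0, 0.0, -179.9]
wrist_force: [0.0, 0.3, -0.4]
opening: 0.0854
grasp_force: 0.0
```

```bash
python3 - <<'E'
from h import *
import pickle
c=bot.camera("wrist"); cv2.imwrite("pics/w1.png",c["img"]); pickle.dump(c,open("w1.pkl","wb")); print(c["xyz"],c["attitude"],bot.get_obs()["ee_pos"],bot.get_obs()["tcp_rot"])
E
```

```text
[0.48   0.0295 0.4656] [162.0558   0.025   90.0854] [0.5592 0.0308 0.3218] [ 179.9951    0.0433 -179.8925]
```

View pics/w1.png

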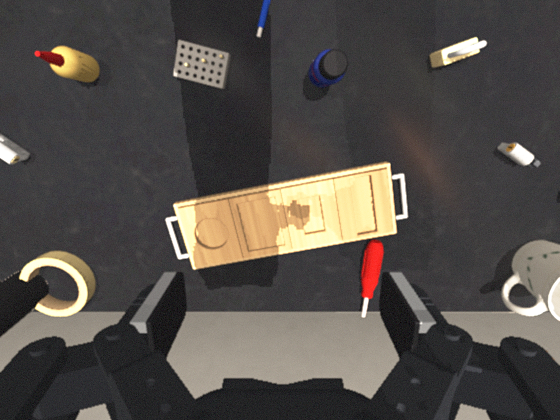

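The overview shows the pin block (202,65), spray (328,66), padlock (457,53), half cylinder (517,153), dropper (75,64) and full cylinder at the left edge (12,150). The caddy corners are about (174,204), (388,163), (397,235) and (193,268). I'll zoom on the caddy and measure the objects with masks.

```bash
python3 - <<'E'
from h import *
import pickle
c=pickle.load(open("w1.pkl","rb")); im=c["img"]
cv2.imwrite("pics/w1c.png",cv2.resize(im[150:280,160:420],None,fx=3,fy=3,interpolation=2))
hsv=cv2.cvtColor(im,cv2.COLOR_BGR2HSV)
def show(n,box,mask,z):
    x0,y0,x1,y1=box; m=np.zeros(im.shape[:2],np.uint8); m[y0:y1,x0:x1]=mask[y0:y1,x0:x1]
    m=cv2.morphologyEx(m,cv2.MORPH_CLOSE,np.ones((5,5)))
    k=max(cv2.findContours(m,0,2)[0],key=cv2.contourArea)
    p=plane(c,k[:,0],z)[:,:2].astype(np.float32)
    r=cv2.minAreaRect(p*1000); print(n,cv2.boundingRect(k),"rect c",np.array(r[0])/1000,"size",np.array(r[1]),"ang",r[2])
V=hsv[...,2]; S=hsv[...,1]
br=(V>95).astype(np.uint8)*255
show("pin",(165,30,240,100),br,.018)
show("padlock",(420,30,495,75),br,.036)
show("half",(490,130,550,175),br,.03)
show("caddy",(160,150,410,280),((V>70)&(S>60)).astype(np.uint8)*255,.019)
show("spray",(300,35,360,95),((V>60)|(S>120)).astype(np.uint8)*255,.087)
print("cap top", plane(c,[(334,63)],.116))
D=bot.camera("side");Sc=bot.camera("scene")
print("cylB ends scene z.033",plane(Sc,[(391,296),(409.5,327)],.033))
E
```

```text
pin (173, 40, 56, 49) rect c [ 0.4376 -0.0716] size [63.7201 42.506 ] ang 76.23933410644531
padlock (430, 37, 57, 30) rect c [0.4251 0.2339] size [19.472  64.7118] ang 20.13593864440918
half (498, 142, 43, 25) rect c [0.5454 0.336 ] size [61.7255 18.8211] ang 58.19998550415039
caddy (173, 161, 225, 119) rect c [0.6702 0.0407] size [175.7982 304.1454] ang 11.109848022460938
spray (300, 35, 60, 60) rect c [0.4451 0.0789] size [56.5575 63.6778] ang 0.08501259237527847
cap top [[0.4458 0.0787 0.116 ]]
cylB ends scene z.033 [[ 0.5396 -0.3175  0.033 ]
 [ 0.5026 -0.3784  0.033 ]]
```

View pics/w1c.png

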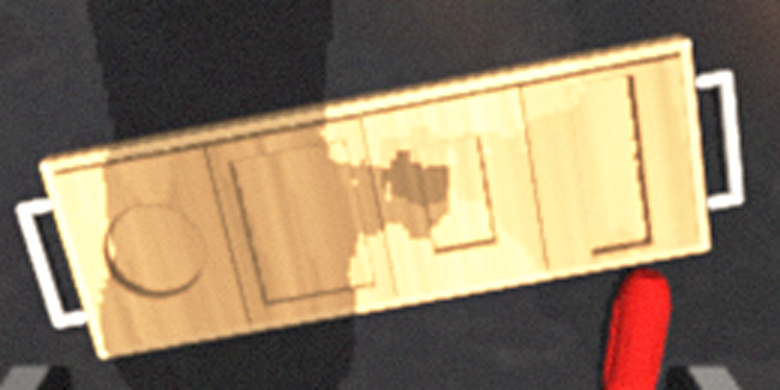

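The crop shows the seams at (205,147)-(250,320), (363,117)-(397,293) and (521,86)-(549,268). The round pocket centre is near (155,250), the wide pocket corners are (233,163), (268,302) and (373,285), the short pocket's right edge is (480,137)-(494,241), and the long pocket's is (631,77)-(650,241).

```bash
python3 - <<'E'
from h import *
import pickle
c=pickle.load(open("w1.pkl","rb"))
def P(l,z=.019): return plane(c,np.array(l,float)/3+[160-1/3,150-1/3],z)[:,:2]
def s(n,a): 
    d=a[1]-a[0]; print(n,a.round(4).tolist(),"mid",a.mean(0),"len",np.hypot(*d),"ang",np.degrees(np.arctan2(d[1],d[0])))
s("seam1",P([(205,147),(250,320)]));s("seam2",P([(363,117),(397,293)]));s("seam3",P([(521,86),(549,268)]))
s("caddy near edge",P([(43,162),(686,40)],.019));s("far edge",P([(105,357),(708,250)],.019))
s("right end",P([(686,40),(708,250)],.019));s("left",P([(43,162),(105,357)]))
print("round",P([(155,250)]), "dia",np.diff(P([(105,250),(205,248)]),axis=0))
s("wide L",P([(233,163),(268,302)]));s("wide B",P([(268,302),(373,285)]))
s("short R",P([(480,137),(494,241)]));s("long R",P([(631,77),(650,241)]))
s("short B",P([(436,250),(494,241)]));s("long B",P([(595,252),(650,241)]))
E
```

```text
seam1 [[0.6092, -0.0457], [0.6969, -0.028]] mid [ 0.653  -0.0369] len 0.08946754608144737 ang 11.405000631148967
seam2 [[0.5948, 0.0271], [0.6824, 0.0435]] mid [0.6386 0.0353] len 0.08910480388653347 ang 10.613572115941263
seam3 [[0.5803, 0.0985], [0.6692, 0.1162]] mid [0.6247 0.1073] len 0.09068502245528132 ang 11.250626840817622
caddy near edge [[0.6165, -0.1211], [0.5592, 0.1709]] mid [0.5879 0.0249] len 0.2975578011463656 ang 101.09832790994061
far edge [[0.7171, -0.1003], [0.6598, 0.1913]] mid [0.6885 0.0455] len 0.29719041552299624 ang 101.11517765718528
right end [[0.5592, 0.1709], [0.6598, 0.1913]] mid [0.6095 0.1811] len 0.10261423056676276 ang 11.45752534142646
left [[0.6165, -0.1211], [0.7171, -0.1003]] mid [ 0.6668 -0.1107] len 0.10270458609008125 ang 11.66217657073392
round [[ 0.6603 -0.072 ]] dia [[-0.0011  0.0477]]
wide L [[0.6169, -0.0331], [0.6873, -0.019]] mid [ 0.6521 -0.026 ] len 0.07180695080695604 ang 11.36777801247451
wide B [[0.6873, -0.019], [0.6782, 0.0319]] mid [0.6827 0.0065] len 0.05164351437012342 ang 100.0897695074671
short R [[0.6042, 0.0808], [0.6554, 0.0893]] mid [0.6298 0.085 ] len 0.05188826337673775 ang 9.394442690367683
long R [[0.5761, 0.1478], [0.6553, 0.1633]] mid [0.6157 0.1556] len 0.08071280358905597 ang 11.067290836622103
short B [[0.66, 0.0618], [0.6554, 0.0893]] mid [0.6577 0.0755] len 0.027823099563017005 ang 99.60306691793092
long B [[0.6609, 0.1376], [0.6553, 0.1633]] mid [0.6581 0.1505] len 0.026325922302935865 ang 102.42252762506644
```

Bay centres, with insert x at 11.2°:

| Bay | x | y |
|---|---|---|
| long | .618 | .142 |
| short | .632 | .071 |
| wide | .646 | .000 |
| round | .660 | -.072 |

These are consistent across the seams, edges and pockets. B measures 71 mm, so it is the full cylinder, at about (.521,-.348) and 58.7°. I'll go above it.

Call:
play_rows(
  steps=[
    [[0,0,0.006,0.1059],[0,0,0.006,0.1059],[0,0,0.006,0.1059],[0,0,0.006,0.1059],[0,0,0.006,0.1059]],
  ],
  gripper=0.05,
)

```text
time: 2.9
ee_pos: [0.5595, 0.0302, 0.2912]
tcp_rot: [180.0, 0.0, 149.4]
wrist_force: [0.3, -0.3, 0.4]
opening: 0.0499
grasp_force: 0.0
```

Call:
play_rows(
  steps=[
    [[0,0,0.006,0.1059],[0,0,0.006,0.1059],[0,0,0.006,0.1059],[0,0,0.006,0.1059],[0,0,0.006,0.1059]],
  ],
)

```text
time: 3.32
ee_pos: [0.5595, 0.0302, 0.2612]
tcp_rot: [180.0, 0.0, 119.1]
wrist_force: [-0.4, 0.2, 0.3]
opening: 0.0501
grasp_force: 0.0
```

Call:
play_rows(
  steps=[
    [[0,0,0.006,0.1059],[0,0,0.006,0.1059],[0,0,0.006,0.1059],[0,0,0.006,0.1059],[0,0,0.006,0.1059]],
  ],
)

```text
time: 3.73
ee_pos: [0.5595, 0.0302, 0.2312]
tcp_rot: [180.0, -0.0, 88.7]
wrist_force: [0.5, -0.1, -0.3]
opening: 0.0499
grasp_force: 0.0
```

Call:
play_rows(
  steps=[
    [[0,0,0.006,0.1059],[0,0,0.006,0.1059],[0,0,0.006,0.1059],[0,0,0.006,0.1059],[0,0,0.006,0.1059]],
  ],
)

```text
time: 4.15
ee_pos: [0.5595, 0.0302, 0.2012]
tcp_rot: [180.0, -0.0, 58.4]
wrist_force: [-0.2, 0.6, 1.1]
opening: 0.0497
grasp_force: 0.0
```

Call:
play_rows(
  steps=[
    [[-0.0344,0.0164,0,0],[-0.0344,0.0164,0,0],[-0.0344,0.0164,0,0],[-0.0344,0.0164,0,0],[-0.0344,0.0164,0,0]],
  ],
)

```text
time: 4.57
ee_pos: [0.5398, -0.1609, 0.2016]
tcp_rot: [180.0, -0.0, 58.7]
wrist_force: [1.0, 0.9, -0.5]
opening: 0.0501
grasp_force: 0.0
```

Call:
play_rows(
  steps=[
    [[-0.0344,0.0164,0,0],[-0.0344,0.0164,0,0],[-0.0344,0.0164,0,0],[-0.0344,0.0164,0,0],[-0.0344,0.0164,0,0]],
  ],
)

```text
time: 4.98
ee_pos: [0.5205, -0.3508, 0.2016]
tcp_rot: [180.0, -0.0, 58.7]
wrist_force: [1.8, -0.3, 0.6]
opening: 0.0499
grasp_force: 0.0
```

Call:
play_rows(
  steps=[
    [[0,0,0,0],[0,0,0,0],[0,0,0,0],[0,0,0,0],[0,0,0,0]],
  ],
)

```text
time: 5.4
ee_pos: [0.5213, -0.3481, 0.2017]
tcp_rot: [180.0, -0.0, 58.8]
wrist_force: [-0.0, 1.3, 0.4]
opening: 0.0498
grasp_force: 0.0
```

```bash
cat >> h.py <<'E'
def go(x,y,z,yaw):
    o=bot.get_obs(); p=o["ee_pos"]; a=np.radians(o["tcp_rot"][2]); d=np.array([x,y,z])-p; t=np.radians(yaw)
    turn=(a-t+np.pi)%(2*np.pi)-np.pi
    f=lambda b:np.array([d[0]*np.cos(b)+d[1]*np.sin(b),d[0]*np.sin(b)-d[1]*np.cos(b),-d[2]])
    print("turn",turn,"| delta in present axes",f(a),"| in target axes",f(t))
E
python3 - <<'E'
from h import *
import pickle
c=bot.camera("wrist"); cv2.imwrite("pics/w2.png",c["img"]); pickle.dump(c,open("w2.pkl","wb"))
o=bot.get_obs(); print(o["ee_pos"],o["tcp_rot"],o["q"],o["opening"],c["xyz"])
m=(cv2.cvtColor(c["img"],cv2.COLOR_BGR2HSV)[...,2]>110).astype(np.uint8)*255
m=cv2.morphologyEx(m,cv2.MORPH_CLOSE,np.ones((7,7)))
for k in cv2.findContours(m,0,2)[0]:
    if cv2.contourArea(k)>800:
        r=cv2.minAreaRect((plane(c,k[:,0],.0245)[:,:2]*1000).astype(np.float32)); print(cv2.boundingRect(k),r)
E
```

```text
[ 0.5213 -0.3482  0.2017] [179.9702  -0.0026  58.7602] [-33.7416  15.2893  18.5774  93.2584   0.0039  87.4982] 0.05005488033262236 [ 0.5618 -0.2818  0.3456]
(399, 380, 42, 40) ((525.5794067382812, -669.2545166015625), (65.6668701171875, 51.89377212524414), 63.01378631591797)
(124, 379, 44, 41) ((236.1309051513672, -492.3505554199219), (67.03938293457031, 54.31003189086914), 54.539764404296875)
(247, 330, 104, 55) ((427.31121826171875, -563.1005249023438), (70.36959838867188, 129.63621520996094), 89.73754119873047)
(219, 238, 134, 102) ((457.2249755859375, -457.3702697753906), (183.31275939941406, 45.93989562988281), 7.785459518432617)
(391, 225, 169, 182) ((618.3429565429688, -622.129638671875), (248.22764587402344, 180.34104919433594), 72.94986724853516)
(0, 166, 130, 246) ((233.5399169921875, -352.6510314941406), (317.3839111328125, 139.17950439453125), 44.27289581298828)
(364, 162, 170, 120) ((648.0632934570312, -464.1638488769531), (178.5189666748047, 59.18159866333008), 8.128670692443848)
(279, 141, 26, 76) ((531.2283935546875, -349.48321533203125), (75.14061737060547, 16.724506378173828), 51.69310760498047)
(78, 93, 81, 40) ((427.59722900390625, -212.77914428710938), (34.41448211669922, 74.33624267578125), 58.74099349975586)
(516, 0, 44, 31) ((783.4547119140625, -334.0043029785156), (22.751432418823242, 35.18597412109375), 64.11236572265625)
(418, 0, 73, 77) ((708.2020263671875, -318.1511535644531), (38.753868103027344, 88.0343017578125), 13.933297157287598)
```

View pics/w2.png

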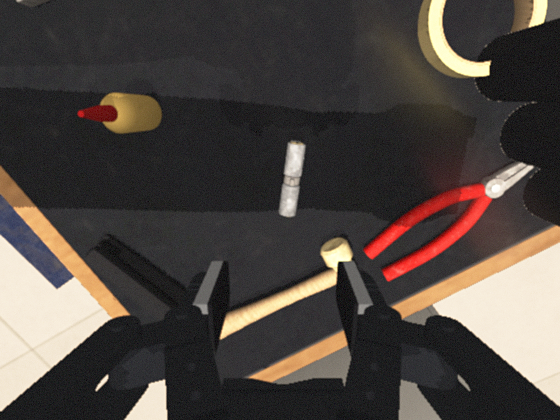

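The cylinder spans (279–305, 141–217) in the wrist view and measures 75 x 16.7 mm at barrel height, with direction about 52°. It is clear of the pliers, hammer and dropper. I'll cross-check with the scene camera.

```bash
python3 - <<'E'
from h import *
import pickle
c=pickle.load(open("w2.pkl","rb"))
V=cv2.cvtColor(c["img"],cv2.COLOR_BGR2HSV)[...,2]
for th in (80,110,140):
    m=np.zeros_like(V); m[130:225,265:320]=(V[130:225,265:320]>th)*255
    k=max(cv2.findContours(m,0,1)[0],key=cv2.contourArea)
    p=plane(c,k[:,0],.0245)[:,:2]; q=plane(c,k[:,0],.033)[:,:2]
    r=cv2.minAreaRect((p*1000).astype(np.float32)); a=np.radians(r[2]); u=np.array([np.cos(a),np.sin(a)]); n=np.array([-u[1],u[0]])
    print(th,r, "far end z.033 along",(q@u).min(),"z.0245",(p@u).min(),(p@u).max(),"lat",((p@n).min()+(p@n).max())/2)
s=bot.camera("scene"); g=cv2.cvtColor(s["img"],cv2.COLOR_BGR2GRAY); m=np.zeros_like(g); m[285:345,380:420]=(g[285:345,380:420]>110)*255
k=max(cv2.findContours(m,0,1)[0],key=cv2.contourArea); print("scene",cv2.boundingRect(k))
for z in (.0165,.0245,.033): print(z,cv2.minAreaRect((plane(s,k[:,0],z)[:,:2]*1000).astype(np.float32)))
E
```

```text
80 ((531.164306640625, -349.45526123046875), (76.43335723876953, 17.891239166259766), 50.9493293762207) far end z.033 along 0.02795001743013403 z.0245 0.025037632761858674 0.10147099381915924 lat -0.6326558647406482
110 ((531.2283935546875, -349.48321533203125), (75.14061737060547, 16.724506378173828), 51.69310760498047) far end z.033 along 0.020385039521736804 z.0245 0.017483918038351833 0.09262454591573047 lat -0.6334912128137427
140 ((530.89404296875, -349.66717529296875), (74.19329833984375, 16.135311126708984), 50.932273864746094) far end z.033 along 0.0289025663297399 z.0245 0.026011116382017523 0.10020439158911874 lat -0.6325606873355207
scene (391, 294, 22, 44)
0.0165 ((531.8223266601562, -347.531982421875), (98.22825622558594, 24.511560440063477), 49.23982238769531)
0.0245 ((524.5103759765625, -350.70965576171875), (96.71849822998047, 24.134828567504883), 49.23978805541992)
0.033 ((516.7413330078125, -354.0859375), (95.1143569946289, 23.734493255615234), 49.239784240722656)
```

Call:
play_rows(
  steps=[
    [[0,0,0.02,0.0271],[0,0,0.02,0.0271],[0,0,0.02,0.0271],[0,0,0.02,0.0271],[0,0,0.02,0.0271]],
  ],
)

```text
time: 5.92
ee_pos: [0.5211, -0.3487, 0.1006]
tcp_rot: [180.0, -0.0, 50.9]
wrist_force: [-0.4, 0.1, -0.7]
opening: 0.0502
grasp_force: 0.0
```

Call:
play_rows(
  steps=[
    [[0.001,0.0017,0.012,0],[0.001,0.0017,0.012,0],[0.001,0.0017,0.012,0],[0.001,0.0017,0.012,0],[0.001,0.0017,0.012,0]],
  ],
)

```text
time: 6.33
ee_pos: [0.5312, -0.351, 0.0408]
tcp_rot: [180.0, -0.0, 50.9]
wrist_force: [0.2, -0.1, -0.6]
opening: 0.0497
grasp_force: 0.0
```

Call:
play_rows(
  steps=[
    [[0,0,0.01,0],[0,0,0.01,0],[0,0,0.01,0],[0,0,0,0],[0,0,0,0]],
  ],
)

```text
time: 6.75
ee_pos: [0.5302, -0.3507, 0.0107]
tcp_rot: [-179.9, 0.0, 50.9]
wrist_force: [-0.3, -0.8, 0.1]
opening: 0.0501
grasp_force: 0.0
```

Call:
play_rows(
  steps=[
    [[0,0,0,0],[0,0,0,0],[0,0,0,0],[0,0,0,0],[0,0,0,0]],
  ],
  gripper=0.0,
  squeeze=40,
)

```text
time: 7.17
ee_pos: [0.531, -0.3512, 0.0122]
tcp_rot: [179.9, -0.0, 50.9]
wrist_force: [-0.5, 0.8, 4.1]
opening: 0.0153
grasp_force: 39.1
```

Call:
play_rows(
  steps=[
    [[0,0,0,0],[0,0,0,0],[0,0,0,0],[0,0,0,0],[0,0,0,0]],
  ],
)

```text
time: 7.58
ee_pos: [0.531, -0.3512, 0.0121]
tcp_rot: [179.9, -0.0, 50.9]
wrist_force: [-0.6, -0.7, 6.2]
opening: 0.0149
grasp_force: 39.2
```

```bash
python3 - <<'E'
from h import *
c=bot.camera("wrist"); cv2.imwrite("pics/w3.png",c["img"])
o=bot.get_obs(); print(o["ee_pos"],o["tcp_rot"],o["opening"],o["grasp_force"],o["wrist_force"])
go(.618,.142,.12,11.2)
E
```

```text
[ 0.531  -0.3512  0.0121] [179.9264  -0.0003  50.8957] 0.014995387445829417 39.24959617421791 [-0.6785  0.7505  5.1854]
turn 0.6928201527424624 | delta in present axes [ 0.4376 -0.2435 -0.1079] | in target axes [ 0.1812 -0.4669 -0.1079]
```

View pics/w3.png

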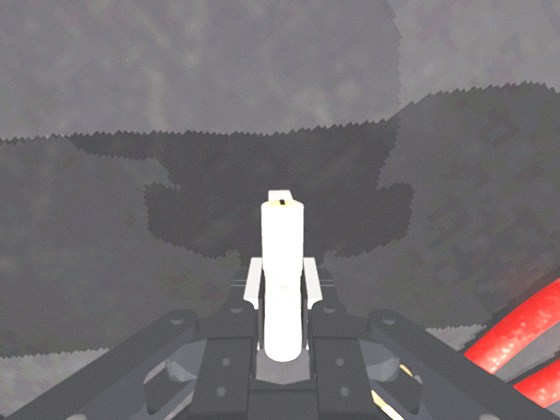

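The cylinder is centred between the pads, with the cam at (285,290) between them. I'll lift, then turn and carry it to the long pocket.

Call:
play_rows(
  steps=[
    [[0,0,-0.006,0],[0,0,-0.01,0],[0,0,-0.015,0],[0,0,-0.02,0],[0,0,-0.02,0]],
  ],
  squeeze=50,
)

```text
time: 8.05
ee_pos: [0.5302, -0.3506, 0.0831]
tcp_rot: [-179.9, 0.0, 50.9]
wrist_force: [1.0, -0.1, -1.6]
opening: 0.0146
grasp_force: 48.8
```

Call:
play_rows(
  steps=[
    [[0,0,-0.02,0.0693],[0,0,-0.02,0.0693],[0,0,-0.009,0.0693],[0,0,0,0.0693],[0,0,0,0.0693]],
  ],
)

```text
time: 8.47
ee_pos: [0.5309, -0.3511, 0.1329]
tcp_rot: [179.9, -0.0, 30.8]
wrist_force: [-0.1, 0.4, -2.1]
opening: 0.0148
grasp_force: 48.8
```

Call:
play_rows(
  steps=[
    [[0,0,0,0.0693],[0,0,0,0.0693],[0,0,0,0.0693],[0,0,0,0.0693],[0,0,0,0.0693]],
  ],
)

```text
time: 8.88
ee_pos: [0.5305, -0.3508, 0.1317]
tcp_rot: [-180.0, 0.0, 11.0]
wrist_force: [0.4, 0.0, -2.0]
opening: 0.015
grasp_force: 48.8
```

Call:
play_rows(
  steps=[
    [[0.012,-0.0311,0,0],[0.012,-0.0311,0,0],[0.012,-0.0311,0,0],[0.012,-0.0311,0,0],[0.012,-0.0311,0,0]],
  ],
)

```text
time: 9.3
ee_pos: [0.5592, -0.1852, 0.1318]
tcp_rot: [-180.0, -0.0, 11.2]
wrist_force: [0.7, -0.1, -1.3]
opening: 0.0149
grasp_force: 49.1
```

Call:
play_rows(
  steps=[
    [[0.012,-0.0311,0,0],[0.012,-0.0311,0,0],[0.012,-0.0311,0,0],[0.012,-0.0311,0,0],[0.012,-0.0311,0,0]],
  ],
)

```text
time: 9.72
ee_pos: [0.5879, -0.0209, 0.1319]
tcp_rot: [180.0, -0.0, 11.2]
wrist_force: [0.7, -0.3, -2.1]
opening: 0.0146
grasp_force: 49.1
```

Call:
play_rows(
  steps=[
    [[0.012,-0.0311,0,0],[0.012,-0.0311,0,0],[0.012,-0.0311,0,0],[0.012,-0.0311,0,0],[0.012,-0.0311,0,0]],
  ],
)

```text
time: 10.13
ee_pos: [0.6181, 0.1361, 0.1319]
tcp_rot: [-179.6, 0.0, 12.2]
wrist_force: [0.4, -0.5, -2.4]
opening: 0.0147
grasp_force: 49.1
```

Call:
play_rows(
  steps=[
    [[0,0,0,0],[0,0,0,0],[0,0,0,0],[0,0,0,0],[0,0,0,0]],
  ],
)

```text
time: 10.55
ee_pos: [0.6183, 0.1323, 0.1315]
tcp_rot: [-179.6, -0.0, 12.0]
wrist_force: [-0.2, -0.5, -2.0]
opening: 0.0148
grasp_force: 49.2
```

```bash
python3 - <<'E'
from h import *
c=bot.camera("wrist"); cv2.imwrite("pics/w4.png",c["img"])
o=bot.get_obs(); print(o["ee_pos"],o["tcp_rot"],o["opening"],o["grasp_force"],o["wrist_force"],o["q"])
go(.618,.142,.03,11.2)
E
```

```text
[0.6184 0.1323 0.1316] [-179.6403   -0.0065   11.9688] 0.014540417219268562 49.15955973374366 [-0.3845 -0.5669 -2.8399] [ 11.9135  15.5042  11.0882  85.5779   0.3597 179.9447]
turn 0.013418174292795015 | delta in present axes [ 0.0016 -0.0096  0.1016] | in target axes [ 0.0015 -0.0096  0.1016]
```

View pics/w4.png

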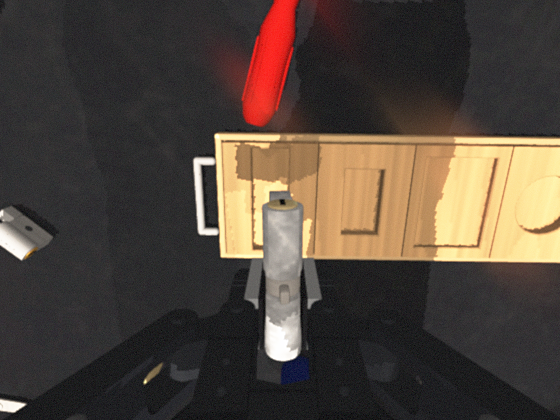

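The cylinder is held well, but the wrist is at its limit at this yaw (q6 = 180). I'll turn the other way round to yaw 191.2, since either way fits.

Call:
play_rows(
  steps=[
    [[0,0,0,-0.1043],[0,0,0,-0.1043],[0,0,0,-0.1043],[0,0,0,-0.1043],[0,0,0,-0.1043]],
  ],
)

```text
time: 11.02
ee_pos: [0.6184, 0.1325, 0.1315]
tcp_rot: [-179.7, -0.2, 42.2]
wrist_force: [-0.4, -0.1, -2.3]
opening: 0.0145
grasp_force: 49.2
```

Call:
play_rows(
  steps=[
    [[0,0,0,-0.1043],[0,0,0,-0.1043],[0,0,0,-0.1043],[0,0,0,-0.1043],[0,0,0,-0.1043]],
  ],
)

```text
time: 11.43
ee_pos: [0.6184, 0.1325, 0.1315]
tcp_rot: [-179.8, -0.3, 72.0]
wrist_force: [-0.7, -0.4, -2.3]
opening: 0.0149
grasp_force: 49.1
```

Call:
play_rows(
  steps=[
    [[0,0,0,-0.1043],[0,0,0,-0.1043],[0,0,0,-0.1043],[0,0,0,-0.1043],[0,0,0,-0.1043]],
  ],
)

```text
time: 11.85
ee_pos: [0.6184, 0.1326, 0.1315]
tcp_rot: [180.0, -0.4, 101.9]
wrist_force: [0.4, 0.4, -2.6]
opening: 0.0149
grasp_force: 49.1
```

Call:
play_rows(
  steps=[
    [[0,0,0,-0.1043],[0,0,0,-0.1043],[0,0,0,-0.1043],[0,0,0,-0.1043],[0,0,0,-0.1043]],
  ],
)

```text
time: 12.27
ee_pos: [0.6184, 0.1325, 0.1315]
tcp_rot: [179.8, -0.3, 131.8]
wrist_force: [0.1, 0.1, -1.8]
opening: 0.015
grasp_force: 49.1
```

Call:
play_rows(
  steps=[
    [[0,0,0,-0.1043],[0,0,0,-0.1043],[0,0,0,-0.1043],[0,0,0,-0.1043],[0,0,0,-0.1043]],
  ],
)

```text
time: 12.68
ee_pos: [0.6184, 0.1325, 0.1315]
tcp_rot: [179.7, -0.2, 161.7]
wrist_force: [-0.0, -0.2, -2.3]
opening: 0.0146
grasp_force: 49.1
```

Call:
play_rows(
  steps=[
    [[0,0,0,-0.1043],[0,0,0,-0.1043],[0,0,0,-0.1043],[0,0,0,-0.1043],[0,0,0,-0.1043]],
  ],
)

```text
time: 13.1
ee_pos: [0.6184, 0.1325, 0.1315]
tcp_rot: [179.6, 0.0, -168.4]
wrist_force: [-0.5, 0.1, -2.9]
opening: 0.0146
grasp_force: 49.1
```

Call:
play_rows(
  steps=[
    [[0,0,0,0],[0,0,0,0],[0,0,0,0],[0,0,0,0],[0,0,0,0]],
  ],
)

```text
time: 13.52
ee_pos: [0.6184, 0.1332, 0.1313]
tcp_rot: [179.6, -0.0, -168.8]
wrist_force: [0.5, 0.1, -2.7]
opening: 0.0148
grasp_force: 49.1
```

```bash
python3 - <<'E'
from h import *
o=bot.get_obs(); print(o["ee_pos"],o["tcp_rot"],o["opening"],o["q"])
go(.618,.142,.04,191.2)
E
```

```text
[0.6184 0.1332 0.1313] [ 179.6309   -0.0082 -168.7612] 0.014841356234948455 [11.9916 15.5471 11.1105 85.5668  0.3691  0.7528]
turn 0.0006778150890447421 | delta in present axes [-0.0013  0.0087  0.0913] | in target axes [-0.0013  0.0087  0.0913]
```

Call:
play_rows(
  steps=[
    [[-0.0003,0.0017,0.012,0],[-0.0003,0.0017,0.012,0],[-0.0003,0.0017,0.012,0],[-0.0003,0.0018,0.012,0],[-0.0001,0.0018,0.012,0]],
  ],
)

```text
time: 13.93
ee_pos: [0.6174, 0.1427, 0.0692]
tcp_rot: [179.6, -0.1, -168.7]
wrist_force: [0.6, 0.3, -2.7]
opening: 0.0147
grasp_force: 49.1
```

Call:
play_rows(
  steps=[
    [[0,0,0.01,0],[0,0,0.01,0],[0,0,0.01,0],[0,0,0,0],[0,0,0,0]],
  ],
)

```text
time: 14.35
ee_pos: [0.6175, 0.1425, 0.0408]
tcp_rot: [179.6, -0.1, -168.7]
wrist_force: [-0.1, 0.8, -2.2]
opening: 0.0147
grasp_force: 49.2
```

Call:
play_rows(
  steps=[
    [[0,0,0.004,0],[0,0,0.004,0],[0,0,0.004,0],[0,0,0.004,0],[0,0,0.002,0]],
  ],
)

```text
time: 14.77
ee_pos: [0.6176, 0.1427, 0.0227]
tcp_rot: [179.6, -0.0, -168.7]
wrist_force: [-0.6, 0.5, -2.1]
opening: 0.0147
grasp_force: 49.1
```

```bash
python3 - <<'E'
from h import *
o=bot.get_obs(); print(o["ee_pos"],o["tcp_rot"],o["opening"],o["wrist_force"])
go(.618,.142,.021,191.2)
E
```

```text
[0.6176 0.1427 0.0227] [ 179.6367   -0.0398 -168.6661] 0.01472130553610318 [-0.5867  0.51   -2.0968]
turn 0.0023366024612840874 | delta in present axes [-0.0002 -0.0008  0.0017] | in target axes [-0.0002 -0.0008  0.0017]
```

Call:
play_rows(
  steps=[
    [[0,0,0.0008,0],[0,0,0,0],[0,0,0.0004,0],[0,0,0,0],[0,0,0,0]],
  ],
)

```text
time: 15.18
ee_pos: [0.618, 0.1428, 0.0224]
tcp_rot: [179.6, 0.0, -168.7]
wrist_force: [0.7, -1.2, -2.5]
opening: 0.0153
grasp_force: 49.2
```

Call:
play_rows(
  steps=[
    [[0,0,0,0],[0,0,0,0],[0,0,0,0],[0,0,0,0],[0,0,0,0]],
  ],
  gripper=0.05,
)

```text
time: 15.6
ee_pos: [0.6179, 0.1428, 0.0223]
tcp_rot: [179.6, 0.0, -168.7]
wrist_force: [-0.3, 0.0, 0.3]
opening: 0.0501
grasp_force: 0.0
```

Call:
play_rows(
  steps=[
    [[0,0,-0.01,0],[0,0,-0.02,0],[0,0,-0.03,0],[0,0,-0.03,0],[0,0,-0.03,0]],
  ],
)

```text
time: 16.02
ee_pos: [0.6177, 0.142, 0.1443]
tcp_rot: [179.6, 0.0, -168.7]
wrist_force: [0.5, 1.4, -0.0]
opening: 0.05
grasp_force: 0.0
```

```bash
python3 - <<'E'
from h import *
import pickle
c=bot.camera("wrist"); pickle.dump(c,open("w5.pkl","wb")); cv2.imwrite("pics/w5.png",c["img"])
o=bot.get_obs(); print(o["ee_pos"],o["tcp_rot"],o["opening"],o["wrist_force"])
c=pickle.load(open("w1.pkl","rb")); 
V=cv2.cvtColor(c["img"],cv2.COLOR_BGR2HSV)[...,2]
m=np.zeros_like(V); m[30:80,420:495]=(V[30:80,420:495]>110)*255
k=max(cv2.findContours(m,0,1)[0],key=cv2.contourArea)
print(cv2.boundingRect(k),cv2.minAreaRect(k))
cv2.imwrite("pics/pad.png",np.hstack([cv2.resize(c["img"][25:85,415:500],(510,360),interpolation=2)]))
go(.425,.232,.15,191.2)
E
```

```text
[0.6196 0.1424 0.1513] [ 179.6215    0.4813 -168.6625] 0.05024154867512366 [-1.9912  0.6752  4.6721]
(430, 37, 57, 30) ((458.1111755371094, 51.07591247558594), (17.118846893310547, 59.305686950683594), 69.86369323730469)
turn 0.0023993794727585893 | delta in present axes [0.1732 0.1261 0.0013] | in target axes [0.1735 0.1257 0.0013]
```

View pics/w5.png

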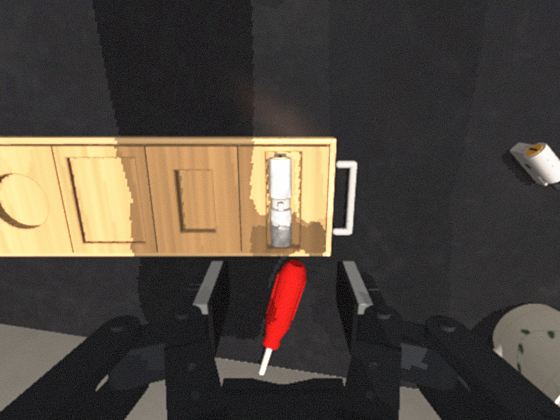

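The cylinder sits in the long pocket, centred (281,200). Next is the padlock.

Call:
play_rows(
  steps=[
    [[0,0,-0.005,0.0946],[0,0,-0.005,0.0946],[0,0,-0.005,0.0946],[0,0,-0.005,0.0946],[0,0,-0.005,0.0946]],
  ],
)

```text
time: 16.48
ee_pos: [0.618, 0.1419, 0.1681]
tcp_rot: [179.7, -0.1, 164.0]
wrist_force: [-0.1, -0.4, -0.4]
opening: 0.0504
grasp_force: 0.0
```

Call:
play_rows(
  steps=[
    [[0,0,-0.005,0.0946],[0,0,-0.005,0.0946],[0,0,-0.005,0.0946],[0,0,-0.005,0.0946],[0,0,-0.005,0.0946]],
  ],
)

```text
time: 16.9
ee_pos: [0.6181, 0.1417, 0.1931]
tcp_rot: [179.8, -0.3, 136.9]
wrist_force: [0.3, -0.3, -0.6]
opening: 0.0497
grasp_force: 0.0
```

Call:
play_rows(
  steps=[
    [[0,0,0,0.0946],[0,0,0,0.0946],[0,0,0,0.0946],[0,0,0,0.0946],[0,0,0,0.0946]],
  ],
)

```text
time: 17.32
ee_pos: [0.6181, 0.1417, 0.1929]
tcp_rot: [179.9, -0.4, 109.8]
wrist_force: [0.3, -0.1, -0.1]
opening: 0.0496
grasp_force: 0.0
```

Call:
play_rows(
  steps=[
    [[0.015,-0.015,0,0],[0.015,-0.015,0,0],[0.015,-0.015,0,0],[0.015,-0.015,0,0],[0.015,-0.015,0,0]],
  ],
)

```text
time: 17.73
ee_pos: [0.521, 0.1868, 0.1932]
tcp_rot: [179.9, -0.4, 110.0]
wrist_force: [0.4, 0.0, -0.5]
opening: 0.0506
grasp_force: 0.0
```

Call:
play_rows(
  steps=[
    [[0.015,-0.015,0,0],[0.015,-0.015,0,0],[0.015,-0.015,0,0],[0.015,-0.015,0,0],[0.015,-0.015,0,0]],
  ],
)

```text
time: 18.15
ee_pos: [0.4248, 0.2316, 0.1937]
tcp_rot: [179.9, -0.4, 110.0]
wrist_force: [0.3, 0.6, 0.6]
opening: 0.0503
grasp_force: 0.0
```

Call:
play_rows(
  steps=[
    [[0,0,0,0],[0,0,0,0],[0,0,0,0],[0,0,0,0],[0,0,0,0]],
  ],
)

```text
time: 18.57
ee_pos: [0.4263, 0.2309, 0.1929]
tcp_rot: [180.0, -0.4, 110.0]
wrist_force: [0.7, 0.3, -0.2]
opening: 0.05
grasp_force: 0.0
```

```bash
python3 - <<'E'
from h import *
import pickle
c=bot.camera("wrist"); pickle.dump(c,open("w6.pkl","wb")); im=c["img"]
o=bot.get_obs(); print(o["ee_pos"],o["tcp_rot"],o["opening"],o["q"],c["xyz"])
print("expect",proj(c,[[.425,.232,0],[.425,.232,.036]]))
u,v=proj(c,[[.425,.232,.02]])[0].astype(int)
x0,y0=max(u-70,0),max(v-70,0)
cv2.imwrite("pics/w6.png",cv2.resize(im[y0:y0+140,x0:x0+140],(560,560),interpolation=2)); print(x0,y0)
h=cv2.cvtColor(im,cv2.COLOR_BGR2HSV); m=cv2.inRange(h,(12,60,60),(40,255,255))
for k in cv2.findContours(m,0,1)[0]:
    if cv2.contourArea(k)>150: print(cv2.boundingRect(k),cv2.contourArea(k),*[cv2.minAreaRect((plane(c,k[:,0],z)[:,:2]*1000).astype(np.float32)) for z in (0.018,.036)])
E
```

```text
[0.4263 0.2309 0.1928] [179.969   -0.3573 109.9865] 0.0499058429640464 [28.2408 -4.6467 -3.841  90.7237  0.3491 98.2546] [0.3993 0.303  0.3372]
expect [[282.1163 180.2286]
 [282.1076 188.7897]]
212 114
(398, 379, 34, 41) 997.0 ((667.7330932617188, 35.59628677368164), (40.81692886352539, 64.30765533447266), 23.553882598876953) ((652.59814453125, 50.67200469970703), (38.515350341796875, 60.681602478027344), 23.553909301757812)
(375, 269, 100, 55) 3275.5 ((609.7660522460938, 166.03912353515625), (109.65428924560547, 51.216087341308594), 10.873506546020508) ((597.8997192382812, 173.75967407226562), (103.47130584716797, 48.32816696166992), 10.873486518859863)
(273, 156, 21, 52) 347.5 ((425.0823974609375, 234.34591674804688), (19.814983367919922, 50.606414794921875), 19.95747184753418) ((423.6297607421875, 238.21487426757812), (18.697681427001953, 47.75290298461914), 19.957225799560547)
(72, 0, 102, 351) 7837.0 ((274.8397521972656, 157.62384033203125), (382.0630798339844, 23.152206420898438), 89.91168975830078) ((281.8587646484375, 165.81887817382812), (360.51983642578125, 21.84672737121582), 89.91168975830078)
```

View pics/w6.png

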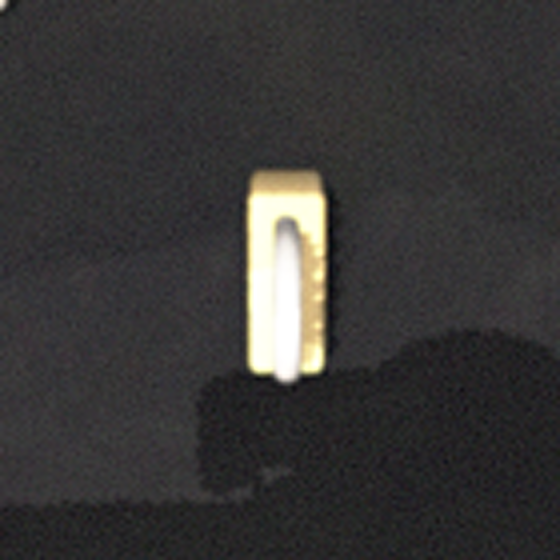

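The padlock is aligned with the gripper: its top face in the crop spans u 247–326, v 193–373, so its centre is about (.425,.236) at yaw 110. I'll grasp with the fingertips 13 mm above the desk.

Call:
play_rows(
  steps=[
    [[0.001,0.0001,0.02,0],[0.001,0.0001,0.02,0],[0.001,0.0001,0.02,0],[0.001,0.0001,0.02,0],[0.0012,0.0001,0.02,0]],
  ],
)

```text
time: 19.03
ee_pos: [0.4246, 0.2367, 0.0919]
tcp_rot: [180.0, -0.4, 110.0]
wrist_force: [-0.1, 0.1, -0.2]
opening: 0.0501
grasp_force: 0.0
```

Call:
play_rows(
  steps=[
    [[0,0,0.02,0],[0,0,0.02,0],[0,0,0.02,0],[0,0,0.014,0],[0,0,0.006,0]],
  ],
)

```text
time: 19.45
ee_pos: [0.4234, 0.2366, 0.0106]
tcp_rot: [-179.9, -0.3, 110.0]
wrist_force: [-0.1, -0.3, -0.2]
opening: 0.0503
grasp_force: 0.0
```

Call:
play_rows(
  steps=[
    [[0,0,0,0],[0,0,0,0],[0,0,0,0],[0,0,0,0],[0,0,0,0]],
  ],
  gripper=0.0,
  squeeze=40,
)

```text
time: 19.87
ee_pos: [0.4249, 0.2378, 0.0142]
tcp_rot: [179.8, -0.4, 110.0]
wrist_force: [-0.3, -1.4, 3.8]
opening: 0.0161
grasp_force: 40.2
```

Call:
play_rows(
  steps=[
    [[0,0,0,0],[0,0,0,0],[0,0,0,0],[0,0,0,0],[0,0,0,0]],
  ],
)

```text
time: 20.28
ee_pos: [0.4249, 0.2378, 0.0141]
tcp_rot: [179.8, -0.4, 110.0]
wrist_force: [0.6, -1.3, 6.3]
opening: 0.0159
grasp_force: 40.5
```

Call:
play_rows(
  steps=[
    [[0,0,-0.008,0],[0,0,-0.015,0],[0,0,-0.02,0],[0,0,-0.03,0],[0,0,-0.03,0]],
  ],
)

```text
time: 20.7
ee_pos: [0.4236, 0.2364, 0.117]
tcp_rot: [-180.0, -0.4, 110.0]
wrist_force: [0.5, 0.9, -0.5]
opening: 0.0162
grasp_force: 39.5
```

```bash
python3 - <<'E'
from h import *
o=bot.get_obs(); print(o["ee_pos"],o["tcp_rot"],o["opening"],o["grasp_force"])
go(.632,.0712,.14,191.2)
E
```

```text
[0.4236 0.2364 0.117 ] [-179.9541   -0.3504  110.0394] 0.01623435024043752 39.53490436077118
turn -1.416519140372664 | delta in present axes [-0.2266  0.1391 -0.023 ] | in target axes [-0.1723 -0.2026 -0.023 ]
```

Call:
play_rows(
  steps=[
    [[0,0,-0.0046,-0.0944],[0,0,-0.0046,-0.0944],[0,0,-0.0046,-0.0944],[0,0,-0.0046,-0.0944],[0,0,-0.0046,-0.0944]],
  ],
)

```text
time: 21.12
ee_pos: [0.4242, 0.2366, 0.1396]
tcp_rot: [179.8, -0.3, 137.3]
wrist_force: [-0.3, 0.1, -1.2]
opening: 0.0166
grasp_force: 39.6
```

Call:
play_rows(
  steps=[
    [[0,0,0,-0.0944],[0,0,0,-0.0944],[0,0,0,-0.0944],[0,0,0,-0.0944],[0,0,0,-0.0944]],
  ],
)

```text
time: 21.53
ee_pos: [0.4242, 0.2366, 0.1394]
tcp_rot: [179.7, -0.2, 164.4]
wrist_force: [-0.7, -0.0, -2.3]
opening: 0.016
grasp_force: 39.6
```

Call:
play_rows(
  steps=[
    [[0,0,0,-0.0944],[0,0,0,-0.0944],[0,0,0,-0.0944],[0,0,0,-0.0944],[0,0,0,-0.0944]],
  ],
)

```text
time: 21.95
ee_pos: [0.4242, 0.2366, 0.1393]
tcp_rot: [179.6, -0.0, -168.6]
wrist_force: [-0.6, -0.3, -0.4]
opening: 0.0165
grasp_force: 39.6
```

Call:
play_rows(
  steps=[
    [[-0.0172,-0.0203,0,0],[-0.0172,-0.0203,0,0],[-0.0172,-0.0203,0,0],[-0.0172,-0.0203,0,0],[-0.0172,-0.0203,0,0]],
  ],
)

```text
time: 22.37
ee_pos: [0.5291, 0.1528, 0.1387]
tcp_rot: [179.6, -0.0, -168.8]
wrist_force: [0.4, -0.3, -0.7]
opening: 0.0162
grasp_force: 39.6
```

Call:
play_rows(
  steps=[
    [[-0.0172,-0.0203,0,0],[-0.0172,-0.0203,0,0],[-0.0172,-0.0203,0,0],[-0.0172,-0.0203,0,0],[-0.0172,-0.0203,0,0]],
  ],
)

```text
time: 22.78
ee_pos: [0.6331, 0.0698, 0.1379]
tcp_rot: [179.6, -0.0, -168.8]
wrist_force: [-0.4, 1.0, -0.6]
opening: 0.0158
grasp_force: 39.6
```

Call:
play_rows(
  steps=[
    [[0,0,0,0],[0,0,0,0],[0,0,0,0],[0,0,0,0],[0,0,0,0]],
  ],
)

```text
time: 23.2
ee_pos: [0.6319, 0.0715, 0.1381]
tcp_rot: [179.6, 0.0, -168.8]
wrist_force: [0.2, -0.1, -1.4]
opening: 0.0161
grasp_force: 39.6
```

```bash
python3 - <<'E'
from h import *
o=bot.get_obs(); print(o["ee_pos"],o["tcp_rot"],o["opening"],o["grasp_force"],o["q"])
go(.631,.071,.04,191.2)
E
```

```text
[0.6319 0.0715 0.1381] [ 179.6288    0.0047 -168.7802] 0.016104977267095918 39.57734763622284 [ 6.2912 16.0411 12.4603 86.4464  0.3703 -4.9288]
turn 0.0003464190515369836 | delta in present axes [ 0.001  -0.0003  0.0981] | in target axes [ 0.001  -0.0003  0.0981]
```

Call:
play_rows(
  steps=[
    [[0.001,0,0.02,0],[0,0,0.02,0],[0,0,0.02,0],[0,0,0.02,0],[0,0,0.015,0]],
  ],
)

```text
time: 23.62
ee_pos: [0.6303, 0.0719, 0.0413]
tcp_rot: [179.6, -0.1, -168.8]
wrist_force: [1.2, -0.3, -2.2]
opening: 0.0164
grasp_force: 39.7
```

Call:
play_rows(
  steps=[
    [[0,0,0.004,0],[0,0,0.004,0],[0,0,0.004,0],[0,0,0.004,0],[0,0,0.003,0]],
  ],
)

```text
time: 24.03
ee_pos: [0.6317, 0.0715, 0.0243]
tcp_rot: [179.6, 0.1, -168.8]
wrist_force: [0.1, -0.3, -1.5]
opening: 0.0162
grasp_force: 39.6
```

Call:
play_rows(
  steps=[
    [[0,0,0,0],[0,0,0,0],[0,0,0,0],[0,0,0,0],[0,0,0,0]],
  ],
)

```text
time: 24.45
ee_pos: [0.6315, 0.0713, 0.0239]
tcp_rot: [179.6, 0.0, -168.8]
wrist_force: [0.7, -0.5, -1.7]
opening: 0.0164
grasp_force: 39.6
```

Call:
play_rows(
  steps=[
    [[0,0,0,0],[0,0,0,0],[0,0,0,0],[0,0,0,0],[0,0,-0.004,0]],
  ],
  gripper=0.05,
)

```text
time: 24.87
ee_pos: [0.6309, 0.0713, 0.0271]
tcp_rot: [179.6, -0.1, -168.8]
wrist_force: [-0.2, -0.7, 0.2]
opening: 0.05
grasp_force: 0.0
```

Call:
play_rows(
  steps=[
    [[0,0,-0.02,0],[0,0,-0.03,0],[0,0,-0.03,0],[0,0,-0.03,0],[0,0,-0.026,0]],
  ],
)

```text
time: 25.28
ee_pos: [0.6316, 0.0705, 0.1663]
tcp_rot: [179.6, 0.1, -168.8]
wrist_force: [0.8, 0.3, 0.8]
opening: 0.0503
grasp_force: 0.0
```

Call:
play_rows(
  steps=[
    [[0.0362,0.0086,0,0],[0.0362,0.0086,0,0],[0.0362,0.0086,0,0],[0.0362,0.0086,0,0],[0.0362,0.0086,0,0]],
  ],
  gripper=0.075,
)

```text
time: 25.7
ee_pos: [0.4439, 0.0775, 0.1641]
tcp_rot: [179.6, 0.0, -168.8]
wrist_force: [-0.5, -0.7, 0.9]
opening: 0.0752
grasp_force: 0.0
```

Call:
play_rows(
  steps=[
    [[0,0,0,0],[0,0,0,0],[0,0,0,0],[0,0,0,0],[0,0,0,0]],
  ],
)

```text
time: 26.12
ee_pos: [0.4465, 0.0776, 0.1638]
tcp_rot: [179.6, -0.0, -168.9]
wrist_force: [-0.7, 0.2, -0.3]
opening: 0.0752
grasp_force: 0.0
```

```bash
python3 - <<'E'
from h import *
import pickle
c=bot.camera("wrist"); pickle.dump(c,open("w7.pkl","wb")); im=c["img"]; cv2.imwrite("pics/w7.png",im)
o=bot.get_obs(); print(o["ee_pos"],o["tcp_rot"],o["opening"],c["xyz"])
for n in ("scene","side"):
    s=bot.camera(n); h=cv2.cvtColor(s["img"],cv2.COLOR_BGR2HSV); m=cv2.inRange(h,(110,100,30),(130,255,255)); 
    for k in cv2.findContours(m,0,1)[0]:
        if cv2.contourArea(k)>60: print(n,cv2.boundingRect(k))
print("exp wrist",proj(c,[[.4455,.0787,.116],[.4455,.0787,.087]]))
h=cv2.cvtColor(im,cv2.COLOR_BGR2HSV); m=cv2.inRange(h,(105,90,20),(130,255,255))
for k in cv2.findContours(m,0,1)[0]:
    if cv2.contourArea(k)>60: print("wrist",cv2.boundingRect(k),cv2.minEnclosingCircle(k))
E
```

```text
[0.4463 0.0776 0.1637] [ 179.6313   -0.0475 -168.8515] 0.0749948314804241 [0.3691 0.0604 0.3077]
scene (161, 256, 62, 22)
scene (213, 214, 17, 25)
scene (211, 203, 16, 9)
side (0, 268, 12, 20)
side (309, 237, 15, 23)
side (337, 236, 52, 13)
side (310, 227, 15, 7)
side (253, 75, 27, 36)
exp wrist [[285.9246 235.2171]
 [285.2723 219.3957]]
wrist (262, 192, 49, 37) ((286.0, 215.67857360839844), 24.582969665527344)
wrist (264, 172, 38, 28) ((282.5, 190.0), 20.573139190673828)
wrist (205, 0, 60, 120) ((234.5, 58.0), 65.07121276855469)
```

View pics/w7.png

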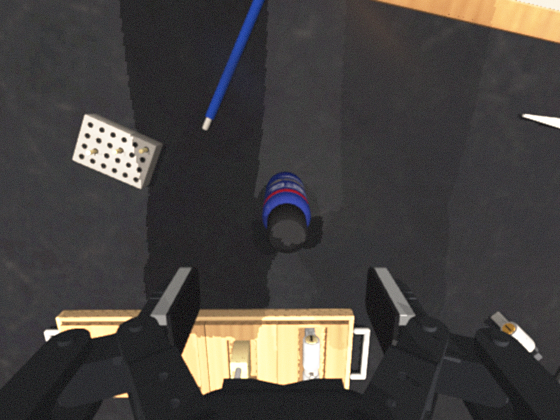

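The spray can is centred at u≈287, between the fingers. The padlock and cylinder are visible in their bays at (240,360) and (311,355). I'll descend and grip.

Call:
play_rows(
  steps=[
    [[0,0.0012,0.02,0],[0,0,0.02,0],[0,0,0.02,0],[0,0,0.016,0],[0,0,0.012,0]],
  ],
)

```text
time: 26.68
ee_pos: [0.4449, 0.0792, 0.0742]
tcp_rot: [179.6, -0.1, -168.8]
wrist_force: [0.4, 0.4, -0.1]
opening: 0.0749
grasp_force: 0.0
```

Call:
play_rows(
  steps=[
    [[0,0,0.01,0],[0,0,0.006,0],[0,0,0.004,0],[0,0,0,0],[0,0,0,0]],
  ],
)

```text
time: 27.1
ee_pos: [0.4455, 0.0795, 0.0565]
tcp_rot: [179.6, 0.0, -168.8]
wrist_force: [0.1, -0.8, -0.2]
opening: 0.0749
grasp_force: 0.0
```

Call:
play_rows(
  steps=[
    [[0,0,0,0],[0,0,0,0],[0,0,0,0],[0,0,0,0],[0,0,0,0]],
  ],
  gripper=0.0,
  squeeze=25,
)

```text
time: 27.52
ee_pos: [0.4455, 0.0796, 0.0565]
tcp_rot: [179.6, 0.0, -168.8]
wrist_force: [-0.2, 0.9, 4.0]
opening: 0.0343
grasp_force: 24.7
```

Call:
play_rows(
  steps=[
    [[0,0,0,0],[0,0,0,0],[0,0,0,0],[0,0,0,0],[0,0,0,0]],
  ],
)

```text
time: 27.93
ee_pos: [0.4455, 0.0796, 0.0565]
tcp_rot: [179.6, 0.0, -168.8]
wrist_force: [-0.6, 1.0, 5.9]
opening: 0.0344
grasp_force: 24.8
```

Call:
play_rows(
  steps=[
    [[0,0,-0.008,0],[0,0,-0.015,0],[0,0,-0.02,0],[0,0,-0.03,0],[0,0,-0.03,0]],
  ],
)

```text
time: 28.35
ee_pos: [0.4445, 0.0786, 0.1597]
tcp_rot: [179.6, -0.1, -168.8]
wrist_force: [-0.7, 0.4, -0.8]
opening: 0.0341
grasp_force: 25.0
```

```bash
python3 - <<'E'
from h import *
o=bot.get_obs(); print(o["ee_pos"],o["tcp_rot"],o["opening"],o["grasp_force"])
go(.66,-.0722,.16,191.2)
E
```

```text
[0.4445 0.0786 0.1597] [ 179.6435   -0.122  -168.8389] 0.034071432385450136 25.036892294883728
turn -0.0006784756238751299 | delta in present axes [-0.1822 -0.1896 -0.0003] | in target axes [-0.1821 -0.1897 -0.0003]
```

Call:
play_rows(
  steps=[
    [[-0.0182,-0.019,0,0],[-0.0182,-0.019,0,0],[-0.0182,-0.019,0,0],[-0.0182,-0.019,0,0],[-0.0182,-0.019,0,0]],
  ],
)

```text
time: 28.77
ee_pos: [0.5538, 0.0023, 0.1584]
tcp_rot: [179.6, -0.0, -168.8]
wrist_force: [0.3, 0.7, -1.0]
opening: 0.0344
grasp_force: 25.1
```

Call:
play_rows(
  steps=[
    [[-0.0182,-0.019,0,0],[-0.0182,-0.019,0,0],[-0.0182,-0.019,0,0],[-0.0182,-0.019,0,0],[-0.0182,-0.019,0,0]],
  ],
)

```text
time: 29.18
ee_pos: [0.6614, -0.0733, 0.1575]
tcp_rot: [179.6, -0.1, -168.8]
wrist_force: [0.1, 0.1, -1.4]
opening: 0.0344
grasp_force: 25.1
```

Call:
play_rows(
  steps=[
    [[0,0,0,0],[0,0,0,0],[0,0,0.02,0],[0,0,0.02,0],[0,0,0.02,0]],
  ],
)

```text
time: 29.6
ee_pos: [0.6601, -0.0714, 0.0977]
tcp_rot: [179.6, 0.0, -168.8]
wrist_force: [-0.6, -0.3, -1.0]
opening: 0.0343
grasp_force: 25.2
```

Call:
play_rows(
  steps=[
    [[0,0,0.005,0],[0,0,0,0],[0,0,0,0],[0,0,0,0],[0,0,0,0]],
  ],
)

```text
time: 30.02
ee_pos: [0.6612, -0.0719, 0.0945]
tcp_rot: [179.7, 0.1, -168.8]
wrist_force: [0.8, -0.1, -0.6]
opening: 0.0347
grasp_force: 25.2
```

```bash
python3 - <<'E'
from h import *
o=bot.get_obs(); print(o["ee_pos"],o["tcp_rot"],o["opening"],o["grasp_force"],o["wrist_force"])
go(.66,-.0722,.0665,191.2)
E
```

```text
[ 0.6612 -0.0719  0.0945] [ 179.6755    0.1168 -168.8281] 0.03471925811096878 25.166680812835693 [ 0.7792 -0.0847 -0.5602]
turn -0.0004901759043844933 | delta in present axes [ 0.0012 -0.      0.028 ] | in target axes [ 0.0012 -0.      0.028 ]
```

Call:
play_rows(
  steps=[
    [[0.001,0,0.008,0],[0,0,0.008,0],[0,0,0.006,0],[0,0,0.004,0],[0,0,0.002,0]],
  ],
)

```text
time: 30.43
ee_pos: [0.6596, -0.0716, 0.0653]
tcp_rot: [179.6, 0.0, -168.8]
wrist_force: [-5.8, 3.2, 20.2]
opening: 0.0343
grasp_force: 26.7
```

Call:
play_rows(
  steps=[
    [[0,0,0.0005,0],[0,0,0,0],[0,0,0,0],[0,0,0,0],[0,0,0,0]],
  ],
)

```text
time: 30.85
ee_pos: [0.6595, -0.0716, 0.0654]
tcp_rot: [179.6, 0.0, -168.8]
wrist_force: [-4.3, 2.1, 9.9]
opening: 0.0344
grasp_force: 26.0
```

The can is on the pocket floor (z matches, contact felt). I'll release, rise and go above the pin block.

Call:
play_rows(
  steps=[
    [[0,0,-0.0005,0],[0,0,0,0],[0,0,0,0],[0,0,0,0],[0,0,0,0]],
  ],
  gripper=0.065,
)

```text
time: 31.27
ee_pos: [0.6595, -0.072, 0.0644]
tcp_rot: [179.6, -0.0, -168.8]
wrist_force: [0.2, 0.3, 0.3]
opening: 0.065
grasp_force: 0.0
```

Call:
play_rows(
  steps=[
    [[0,0,-0.01,0],[0,0,-0.02,0],[0,0,-0.025,0],[0,0,-0.025,0],[0,0,-0.025,0]],
  ],
)

```text
time: 31.68
ee_pos: [0.6595, -0.0726, 0.1716]
tcp_rot: [179.6, 0.0, -168.8]
wrist_force: [0.0, -0.4, 1.0]
opening: 0.0649
grasp_force: 0.0
```

Call:
play_rows(
  steps=[
    [[0,0,-0.02,-0.1134],[0,0,0,-0.1134],[0,0,0,-0.1134],[0,0,0,-0.1134],[0,0,0,-0.1134]],
  ],
)

```text
time: 32.1
ee_pos: [0.6599, -0.0727, 0.1907]
tcp_rot: [179.7, 0.2, -136.0]
wrist_force: [0.8, -0.4, 0.5]
opening: 0.0647
grasp_force: 0.0
```

Call:
play_rows(
  steps=[
    [[0,0,0,-0.1134],[0,0,0,-0.1134],[0,0,0,-0.1134],[0,0,0,-0.1134],[0,0,0,-0.1134]],
  ],
)

```text
time: 32.52
ee_pos: [0.6598, -0.0728, 0.1906]
tcp_rot: [179.9, 0.3, -103.5]
wrist_force: [0.3, 0.7, -1.7]
opening: 0.0651
grasp_force: 0.0
```

Call:
play_rows(
  steps=[
    [[0.0053,0.0215,0,0],[0.0053,0.0215,0,0],[0.0053,0.0215,0,0],[0.0053,0.0215,0,0],[0.0053,0.0215,0,0]],
  ],
)

```text
time: 32.93
ee_pos: [0.548, -0.0727, 0.1906]
tcp_rot: [179.9, 0.3, -103.9]
wrist_force: [-0.3, 0.2, 0.3]
opening: 0.0646
grasp_force: 0.0
```

Call:
play_rows(
  steps=[
    [[0.0053,0.0215,0,0],[0.0053,0.0215,0,0],[0.0053,0.0215,0,0],[0.0053,0.0215,0,0],[0.0053,0.0215,0,0]],
  ],
)

```text
time: 33.35
ee_pos: [0.4373, -0.0727, 0.1909]
tcp_rot: [179.9, 0.3, -103.9]
wrist_force: [0.3, -0.5, 0.9]
opening: 0.065
grasp_force: 0.0
```

Call:
play_rows(
  steps=[
    [[0,0,0,0],[0,0,0,0],[0,0,0,0],[0,0,0,0],[0,0,0,0]],
  ],
)

```text
time: 33.77
ee_pos: [0.439, -0.0727, 0.1899]
tcp_rot: [179.8, 0.3, -103.9]
wrist_force: [-0.1, -0.3, 0.0]
opening: 0.0652
grasp_force: 0.0
```

```bash
python3 - <<'E'
from h import *
import pickle
c=bot.camera("wrist"); pickle.dump(c,open("w8.pkl","wb")); im=c["img"]; cv2.imwrite("pics/w8.png",im)
o=bot.get_obs(); print(o["ee_pos"],o["tcp_rot"],o["opening"],o["q"],c["xyz"])
e=proj(c,[[.4376,-.0716,.018]])[0]; print("exp",e)
V=cv2.cvtColor(im,cv2.COLOR_BGR2GRAY); u,v=e.astype(int)
for th in (100,130):
    m=np.zeros_like(V); sl=np.s_[max(v-75,0):v+75,u-75:u+75]; m[sl]=(V[sl]>th)*255
    m=cv2.morphologyEx(m,cv2.MORPH_CLOSE,np.ones((9,9)))
    k=max(cv2.findContours(m,0,1)[0],key=cv2.contourArea); print(cv2.boundingRect(k),cv2.minAreaRect(k),cv2.minAreaRect((plane(c,k[:,0],.018)[:,:2]*1000).astype(np.float32)))
E
```

```text
[ 0.4389 -0.0727  0.1898] [ 179.8033    0.3268 -103.851 ] 0.06500025724062573 [ -9.6194  -9.8642  -8.8585  91.1778   0.3404 -85.7695] [ 0.42   -0.1511  0.3333]
exp [283.549 187.607]
(262, 156, 44, 63) ((283.4999694824219, 186.99998474121094), (61.99999237060547, 42.99999237060547), 90.0) ((437.65606689453125, -71.29942321777344), (61.748836517333984, 42.7591552734375), 76.07235717773438)
(262, 157, 44, 62) ((283.4999694824219, 187.49998474121094), (42.99999237060547, 60.99999237060547), -0.0) ((437.8702087402344, -70.86866760253906), (60.809364318847656, 41.096229553222656), 76.07206726074219)
```

View pics/w8.png

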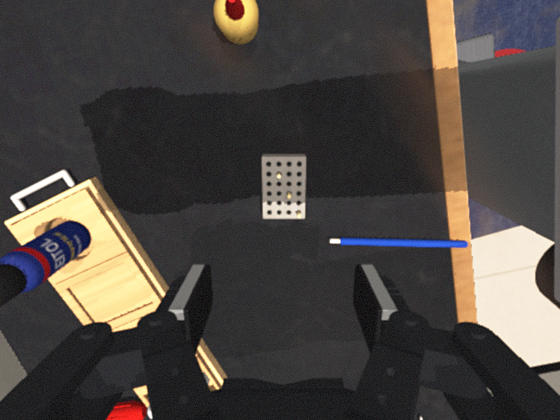

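The pin block is aligned in the view, centred at (284,187), which gives (.4377,-.0712); its measured 61.7 x 42.8 mm fits. The spray can stands in its round pocket. I'll descend with the fingertips about 7 mm above the desk.

Call:
play_rows(
  steps=[
    [[-0.0012,0.0016,0.025,0],[0,0,0.025,0],[0,0,0.025,0],[0,0,0.025,0],[0,0,0.025,0]],
  ],
  gripper=0.06,
)

```text
time: 34.23
ee_pos: [0.4371, -0.0703, 0.0637]
tcp_rot: [179.8, 0.3, -103.9]
wrist_force: [0.3, -0.5, -0.4]
opening: 0.0598
grasp_force: 0.0
```

Call:
play_rows(
  steps=[
    [[0,0,0.02,0],[0,0,0.015,0],[0,0,0.01,0],[0,0,0.005,0],[0,0,0.003,0]],
  ],
)

```text
time: 34.65
ee_pos: [0.4368, -0.07, 0.0117]
tcp_rot: [179.8, 0.3, -103.9]
wrist_force: [-0.2, 0.4, 0.4]
opening: 0.0599
grasp_force: 0.0
```

Call:
play_rows(
  steps=[
    [[0,0,0,0],[0,0,0,0],[0,0,0,0],[0,0,0,0],[0,0,0,0]],
  ],
)

```text
time: 35.07
ee_pos: [0.4372, -0.0701, 0.0126]
tcp_rot: [179.9, 0.3, -103.9]
wrist_force: [-0.1, -0.6, 0.6]
opening: 0.0599
grasp_force: 0.0
```

Call:
play_rows(
  steps=[
    [[0,0,0.004,0],[0,0,0.003,0],[0,0,0.0015,0],[0,0,0,0],[0,0,0,0]],
  ],
)

```text
time: 35.48
ee_pos: [0.4366, -0.0699, 0.0034]
tcp_rot: [179.8, 0.3, -103.9]
wrist_force: [-1.3, -0.4, 0.3]
opening: 0.06
grasp_force: 0.0
```

Call:
play_rows(
  steps=[
    [[0,0,0,0],[0,0,0,0],[0,0,0,0],[0,0,0,0],[0,0,0,0]],
  ],
  gripper=0.0,
  squeeze=60,
)

```text
time: 35.9
ee_pos: [0.4371, -0.07, 0.0041]
tcp_rot: [179.9, 0.3, -103.9]
wrist_force: [0.7, 0.2, 5.6]
opening: 0.0405
grasp_force: 61.8
```

Call:
play_rows(
  steps=[
    [[0,0,0,0],[0,0,0,0],[0,0,0,0],[0,0,0,0],[0,0,0,0]],
  ],
)

```text
time: 36.32
ee_pos: [0.4371, -0.07, 0.0041]
tcp_rot: [179.9, 0.3, -103.9]
wrist_force: [-0.8, 0.4, 5.7]
opening: 0.0403
grasp_force: 61.8
```

Call:
play_rows(
  steps=[
    [[0,0,-0.005,0],[0,0,-0.01,0],[0,0,-0.015,0],[0,0,0,0],[0,0,0,0]],
  ],
)

```text
time: 36.73
ee_pos: [0.4374, -0.0703, 0.0343]
tcp_rot: [179.9, 0.3, -103.9]
wrist_force: [-0.2, 0.7, -3.0]
opening: 0.0406
grasp_force: 61.1
```

```bash
python3 - <<'E'
from h import *
o=bot.get_obs(); print(o["ee_pos"],o["tcp_rot"],o["opening"],o["grasp_force"],o["wrist_force"],o["torque"])
c=bot.camera("wrist"); im=c["img"]; cv2.imwrite("pics/w9.png",im)
V=cv2.cvtColor(im,cv2.COLOR_BGR2GRAY); m=(V>110).astype(np.uint8)*255; m=cv2.morphologyEx(m,cv2.MORPH_CLOSE,np.ones((9,9)))
for k in cv2.findContours(m,0,1)[0]:
    r=cv2.boundingRect(k)
    if cv2.contourArea(k)>400 and 180<r[0]+r[2]/2<380: print(r)
p=o["ee_pos"]; a=np.radians(256.1); ux=np.array([np.cos(a),np.sin(a),0]); uy=np.array([np.sin(a),-np.cos(a),0])
print("exp corners",proj(c,[p+ux*i*.031+uy*j*.021+[0,0,.018-.004] for i in(1,-1) for j in(1,-1)]))
go(.6462,0,.12,191.2)
E
```

```text
[ 0.4374 -0.0703  0.0343] [ 179.9258    0.3346 -103.8628] 0.040566808335694676 61.122318506240845 [-0.2331  0.7394 -2.9874] [ 0.0082 -0.0315 -0.0191]
(0, 0, 560, 114)
exp corners [[333.516  225.9852]
 [231.507  225.9871]
 [327.2003 349.4348]
 [237.7068 349.4715]]
turn 1.133366792451369 | delta in present axes [-0.1183 -0.1864 -0.0865] | in target axes [-0.2189  0.0282 -0.0865]
```

The block is held (−3 N matches its weight). I'll carry it to the wide pocket.

Call:
play_rows(
  steps=[
    [[0,0,-0.0173,0.1133],[0,0,-0.0173,0.1133],[0,0,-0.0173,0.1133],[0,0,-0.0173,0.1133],[0,0,-0.0173,0.1133]],
  ],
)

```text
time: 37.2
ee_pos: [0.4365, -0.0706, 0.1199]
tcp_rot: [179.6, 0.1, -136.6]
wrist_force: [0.1, 0.4, -2.4]
opening: 0.0405
grasp_force: 61.5
```

Call:
play_rows(
  steps=[
    [[0,0,0,0.1133],[0,0,0,0.1133],[0,0,0,0.1133],[0,0,0,0.1133],[0,0,0,0.1133]],
  ],
)

```text
time: 37.62
ee_pos: [0.4366, -0.0707, 0.1191]
tcp_rot: [179.6, -0.1, -169.1]
wrist_force: [0.2, 0.5, -2.1]
opening: 0.0402
grasp_force: 61.6
```

Call:
play_rows(
  steps=[
    [[-0.0219,0.0028,0,0],[-0.0219,0.0028,0,0],[-0.0219,0.0028,0,0],[-0.0219,0.0028,0,0],[-0.0219,0.0028,0,0]],
  ],
)

```text
time: 38.03
ee_pos: [0.5422, -0.0352, 0.1189]
tcp_rot: [179.6, -0.1, -168.8]
wrist_force: [0.8, 0.1, -1.9]
opening: 0.0401
grasp_force: 61.5
```

Call:
play_rows(
  steps=[
    [[-0.0219,0.0028,0,0],[-0.0219,0.0028,0,0],[-0.0219,0.0028,0,0],[-0.0219,0.0028,0,0],[-0.0219,0.0028,0,0]],
  ],
)

```text
time: 38.45
ee_pos: [0.6469, -0.0002, 0.1187]
tcp_rot: [179.6, -0.1, -168.8]
wrist_force: [0.3, -0.5, -2.8]
opening: 0.0404
grasp_force: 61.5
```

Call:
play_rows(
  steps=[
    [[0,0,0,0],[0,0,0,0],[0,0,0,0],[0,0,0,0],[0,0,0,0]],
  ],
)

```text
time: 38.87
ee_pos: [0.6458, -0.0009, 0.1204]
tcp_rot: [179.6, -0.0, -168.8]
wrist_force: [0.5, 0.0, -2.8]
opening: 0.0407
grasp_force: 61.6
```

```bash
python3 - <<'E'
from h import *
o=bot.get_obs(); print(o["ee_pos"],o["tcp_rot"],o["opening"],o["grasp_force"],o["wrist_force"])
go(.6462,0,.02,191.2)
E
```

```text
[ 0.6458 -0.0009  0.1204] [ 179.635    -0.01   -168.7966] 0.040727274332517695 61.574764251708984 [ 0.5491  0.0398 -2.804 ]
turn 5.9099989906385986e-05 | delta in present axes [-0.0006  0.0008  0.1004] | in target axes [-0.0006  0.0008  0.1004]
```

Call:
play_rows(
  steps=[
    [[-0.0012,0.0008,0.02,0],[0,0,0.02,0],[0,0,0.02,0],[0,0,0.02,0],[0,0,0.012,0]],
  ],
)

```text
time: 39.28
ee_pos: [0.646, 0.0007, 0.0264]
tcp_rot: [179.6, -0.1, -168.8]
wrist_force: [-0.8, -0.2, -2.9]
opening: 0.0404
grasp_force: 61.6
```

Call:
play_rows(
  steps=[
    [[0,0,0.004,0],[0,0,0,0],[0,0,0,0],[0,0,0,0],[0,0,0,0]],
  ],
)

```text
time: 39.7
ee_pos: [0.648, 0.001, 0.0257]
tcp_rot: [179.7, 0.1, -168.8]
wrist_force: [-0.9, 0.8, -2.1]
opening: 0.0404
grasp_force: 61.6
```

Down to the floor, slowly.

Call:
play_rows(
  steps=[
    [[0,0,0.002,0],[0,0,0.002,0],[0,0,0.001,0],[0,0,0.001,0],[0,0,0.001,0]],
  ],
)

```text
time: 40.12
ee_pos: [0.6471, 0.001, 0.0181]
tcp_rot: [179.6, 0.0, -168.8]
wrist_force: [-6.4, 0.5, 12.8]
opening: 0.0408
grasp_force: 63.4
```

Call:
play_rows(
  steps=[
    [[0,0,0,0],[0,0,0,0],[0,0,0,0],[0,0,0,0],[0,0,0,0]],
  ],
)

```text
time: 40.53
ee_pos: [0.6472, 0.001, 0.0182]
tcp_rot: [179.6, 0.0, -168.8]
wrist_force: [-3.6, 1.0, 5.6]
opening: 0.0408
grasp_force: 62.5
```

It is seated: z 0.0182 against the expected 0.0181, with contact force. I'll release, rise straight up and check from the overview.

Call:
play_rows(
  steps=[
    [[0,0,0,0],[0,0,0,0],[0,0,0,0],[0,0,0,0],[0,0,0,0]],
  ],
  gripper=0.054,
)

```text
time: 40.95
ee_pos: [0.6473, 0.001, 0.0172]
tcp_rot: [179.6, -0.0, -168.8]
wrist_force: [0.2, -0.2, 0.5]
opening: 0.0541
grasp_force: 0.0
```

Call:
play_rows(
  steps=[
    [[0,0,-0.008,0],[0,0,-0.02,0],[0,0,-0.03,0],[0,0,-0.035,0],[0,0,-0.035,0]],
  ],
)

```text
time: 41.37
ee_pos: [0.6469, 0.0002, 0.1469]
tcp_rot: [179.6, -0.0, -168.8]
wrist_force: [0.1, -0.4, 1.3]
opening: 0.054
grasp_force: 0.0
```

Call:
play_rows(
  steps=[
    [[0,0,-0.035,0],[0,0,-0.035,0],[0.017,0,-0.035,0],[0.017,0,-0.035,0],[0.017,0,-0.035,0]],
  ],
)

```text
time: 41.78
ee_pos: [0.5965, -0.0108, 0.3224]
tcp_rot: [179.6, 0.0, -168.8]
wrist_force: [0.4, -0.8, 0.7]
opening: 0.0542
grasp_force: 0.0
```

Call:
play_rows(
  steps=[
    [[0.017,0.005,0,0],[0.017,0.005,0,0],[0,0,0,0],[0,0,0,0],[0,0,0,0]],
  ],
)

```text
time: 42.2
ee_pos: [0.5626, -0.0076, 0.3203]
tcp_rot: [179.6, 0.0, -168.8]
wrist_force: [0.1, 1.0, 0.2]
opening: 0.0539
grasp_force: 0.0
```

```bash
python3 - <<'E'
from h import *
o=bot.get_obs(); print(o["ee_pos"],o["tcp_rot"])
c=bot.camera("wrist"); im=c["img"]; cv2.imwrite("pics/w10.png",im)
h=cv2.cvtColor(im,cv2.COLOR_BGR2HSV); a=np.radians(11.2); ux=np.array([np.cos(a),np.sin(a),0]); uy=np.array([-np.sin(a),np.cos(a),0])
def cl(n,ctr,z,lo,hi,hx,hy):
    q=np.array([ctr[0],ctr[1],z]); poly=proj(c,[q+i*ux*hx+j*uy*hy for i,j in((1,1),(1,-1),(-1,-1),(-1,1))]).astype(np.int32)
    r=np.zeros(im.shape[:2],np.uint8); cv2.fillConvexPoly(r,poly,255); m=cv2.inRange(h,lo,hi)&r
    m=cv2.morphologyEx(cv2.morphologyEx(m,cv2.MORPH_OPEN,np.ones((2,2))),cv2.MORPH_CLOSE,np.ones((9,9)))
    ks=cv2.findContours(m,0,1)[0]
    if not len(ks): print(n,"none"); return
    k=max(ks,key=cv2.contourArea); p=plane(c,k[:,0],z)-q
    s,t=p@ux,p@uy; print(n,"insert-frame x [%.1f %.1f] y [%.1f %.1f] mm"%tuple(1e3*np.array([s.min(),s.max(),t.min(),t.max()])))
g=((0,0,40),(180,45,255))
cl("cyl",(.618,.142),.0335,*g,.045,.018); cl("pin",(.6462,0),.032,*g,.045,.03)
cl("padlock shackle",(.632,.071),.078,*g,.045,.025); cl("spray blue",(.66,-.072),.096,(105,100,20),(130,255,255),.05,.04)
for n,u in (("half",[.5454,.336,.02]),("drop",[.437,-.22,.03])): print(n,proj(c,[u])[0])
S,D=bot.camera("scene"),bot.camera("side")
cv2.imwrite("pics/s10.png",S["img"]);S0=cv2.imread("pics/scene0.png")
for n,(x,y) in (("half",(185,165)),("drop",(298,262))):
    print(n,"diff",cv2.absdiff(S["img"][y:y+55,x:x+30],S0[y:y+55,x:x+30]).mean())
m=cv2.inRange(cv2.cvtColor(S["img"],cv2.COLOR_BGR2HSV),(105,100,20),(130,255,255)); 
print([cv2.boundingRect(k) for k in cv2.findContours(m,0,1)[0] if cv2.contourArea(k)>40])
print("exp spray scene axis",proj(S,[[.66,-.072,.009],[.66,-.072,.096],[.66,-.072,.125]]))
E
```

```text
[ 0.5626 -0.0076  0.3203] [ 179.639     0.0019 -168.7791]
cyl insert-frame x [-42.1 36.5] y [-11.7 9.5] mm
pin insert-frame x [-44.7 44.6] y [-20.9 31.3] mm
padlock shackle insert-frame x [-30.7 45.4] y [-24.7 26.5] mm
spray blue insert-frame x [-41.6 7.5] y [-12.0 28.4] mm
half [528.5623 199.1258]
drop [121.7236  22.7781]
half diff 7.553939393939394
drop diff 8.642828282828283
[(161, 256, 62, 22), (481, 210, 11, 23), (325, 205, 15, 20), (325, 193, 16, 8)]
exp spray scene axis [[331.7463 223.8012]
 [334.543  192.6177]
 [335.5428 181.469 ]]
```

The spray and cylinder match, but wood highlights swamped the pin and padlock masks. I'll check those with saturation profiles instead.

```bash
python3 - <<'E'
from h import *
c=bot.camera("wrist"); im=cv2.GaussianBlur(c["img"],(3,3),0); h=cv2.cvtColor(im,cv2.COLOR_BGR2HSV); a=np.radians(11.2); ux=np.array([np.cos(a),np.sin(a),0]); uy=np.array([-np.sin(a),np.cos(a),0])
def prof(n,ctr,z,ax,L,off):
    t=np.arange(-L,L+.001,.003); print(n)
    for o in off:
        p=proj(c,[np.array([*ctr,z])+ax*s+(ux if ax is uy else uy)*o for s in t]).round().astype(int)
        print(o," ".join(f"{int(s*1000)}:{h[v,u,1]}/{h[v,u,2]}" for s,(u,v) in zip(t,p)))
prof("pin y",(.6462,0),.032,uy,.036,(-.02,.012)); prof("pin x",(.6462,0),.032,ux,.042,(-.012,))
prof("padlock y",(.632,.071),.045,uy,.027,(-.012,.0)); prof("shackle x",(.632,.071),.078,ux,.03,(0,))
S0=cv2.imread("pics/scene0.png");S=bot.camera("scene")["img"]
for n,(x,y) in (("half",(185,165)),("drop",(298,262)),("static bare desk",(330,330)),("hammer",(440,340))):
    print(n,cv2.absdiff(S[y:y+55,x:x+30],S0[y:y+55,x:x+30]).mean())
E
```

```text
pin y
-0.02 -36:124/205 -32:123/224 -29:124/222 -26:125/215 -23:120/234 -20:69/211 -17:32/193 -14:33/156 -11:33/192 -8:32/191 -5:34/158 -2:34/173 0:34/189 3:33/153 6:33/168 9:35/188 12:33/148 15:30/128 18:34/150 21:101/217 24:93/253 27:101/252 30:82/255 33:99/252 36:89/253
0.012 -36:122/218 -32:122/226 -29:124/223 -26:125/194 -23:125/217 -20:85/203 -17:30/220 -14:18/250 -11:13/252 -8:12/253 -5:14/252 -2:16/250 0:14/251 3:14/253 6:15/253 9:10/253 12:13/252 15:17/249 18:15/252 21:60/254 24:76/255 27:74/255 30:57/255 33:82/255 36:62/255
pin x
-0.012 -42:71/255 -39:102/251 -36:115/220 -32:53/125 -29:32/151 -26:35/199 -23:34/185 -20:34/182 -17:35/198 -14:33/191 -11:32/182 -8:33/195 -5:34/182 -2:34/175 0:32/207 3:21/240 6:18/237 9:14/251 12:13/252 15:21/234 18:20/242 21:15/252 24:23/232 27:25/226 30:19/250 33:51/255 36:60/255 39:54/255 42:56/255
padlock y
-0.012 -27:81/255 -24:78/255 -21:71/255 -18:104/247 -15:120/199 -12:101/152 -9:80/224 -6:63/250 -3:72/198 0:21/171 2:28/225 5:24/253 8:113/225 11:71/255 14:62/255 17:65/255 20:69/255 23:76/255 26:81/255
0.0 -27:75/255 -24:78/255 -21:70/255 -18:99/250 -15:122/190 -12:105/155 -9:64/238 -6:63/251 -3:63/250 0:25/252 2:3/254 5:3/254 8:108/234 11:66/255 14:67/255 17:67/255 20:66/255 23:74/255 26:78/255
shackle x
0 -30:14/255 -27:18/255 -24:7/255 -21:17/253 -18:12/253 -15:6/254 -12:2/255 -9:0/255 -6:0/255 -3:1/255 0:0/255 2:0/255 5:0/255 8:8/254 11:69/255 14:74/255 17:65/255 20:72/248 23:79/110 26:18/56 29:17/60
half 7.495353535353535
drop 8.594343434343434
static bare desk 4.043636363636364
hammer 4.89979797979798
```

```bash
python3 -c "
from workcell import bot
print(bot.job_done())"
```

```text
the job is handed in; nothing more can be done
None
```

I packed the double cylinder, padlock, spray can and pin block, in that order, upright in their pockets, left the half cylinder and dropper untouched, and handed the job in after about 42 s of robot time; no verdict was returned.

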